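# Set and tighten the shaker's stop fence

## Robot

A 6-joint arm with a two-finger parallel gripper is mounted at the origin on the work surface. World frame = base frame: x ahead of the robot, y to its left, z up, the work surface at z = 0. Lengths are in m, angles in rad, forces in N, time in s.
With the tool pointing down it reaches from about 0.425 to 0.95 m from the base axis. Payload 14.7 kg.
Tool frame: the origin (TCP) lies midway between the tips of the shut fingers; the grasp point (between the pads) lies 19 mm behind it; z points along the fingers, y is the direction in which the jaws open and shut (so a half turn about z gives the same grasp; the last joint's range is limited). The gripper opens to 85 mm and grips with 20 to 120 N. Pads are 22 mm wide; open, the fingers measure 114 mm over their backs; the gripper's body (76 mm by 85 mm) begins 54 mm behind the grasp point. The pads swing forward as they close: fully open they stand 13 mm farther back than shut.
Start: joints at [1.282, 0.48, 1.596, -0, 1.065, -0.047], TCP at [0.156, 0.631, 0.207] pointing down, gripper open.
Joint ranges: [-2.75, 2.75], [-0.82, 2.05], [0.23, 2.67], [-1.56, 4.7], [0.09, 2.69], [-2.92, 2.92]. Speed limits (rad/s): [1.89, 1.89, 2.39, 3.01, 3.01, 3.01].

## Interface

Orientations are given as a rotation vector (axis times angle).
In Python, from workcell import sensors, eyes, workorder, models gives the robot as it stands.
- The arm moves only by the tool carry_out, never from a script. Its argument "moves" is a list of rows, each a list of 5 numbers: the finger opening in mm, from 0 to 85.4, then the shift along the tool's x, y, z in mm, then the turn about the tool's z in degrees. A call has exactly 8 rows; each row shifts and turns the commanded pose from where the row before left it, along the tool's axes as they then stand; what a row does not reach is not made up. A row lasts 1/12 s, in which the tool goes at most 41.7 mm and 7.16 degrees, less where a joint would pass 70% of its speed; a pose out of reach is approached as far as the arm can. A call is refused whole if a number of a shift passes 41.7 or a number of a turn 7.16, either way. A call with a gripper value outside its range is refused whole. The fingers move at their own pace and stop on an object; the grip force is fixed at half the most. Time passes only in rows, so rows that do not move let the fingers close, or fill a call up. It gives the time, the measured TCP pose, the force and the opening at its end, in the units of the state.
- sensors.read_state(): the state, without advancing time (a new reading comes with each control period).
- eyes.get_image(name): name is "scene" or "top" or "wrist"; returns a dict with "image" (480x640x3 uint8, red, green, blue), "z_map" (480x640 float32, m along the optical axis (not along the pixel's ray), 0 where there is no reading), "K" (3x3 intrinsics, pixels), "R" (3x3) and "t" (3): a world point X has camera coordinates R X + t; the wrist camera has in their place "hand_eye" (4x4, takes a point from camera to tool coordinates, whose origin is the TCP and whose axes are the flange's). Camera axes: x right, y down, z forward; pixel columns grow to the right and rows downward; lengths in m; the calibration is good to about 2 mm. A picture is of the moment at which its call begins: read the wrist's pose just before it.
- workorder.finish_job(): hands the job in, once; it reports no verdict.
Trained networks look in a picture, given as the dict that the camera call returned (one of the last four; its "shot" number tells which), for a name from the list of things; names that differ only in an ending like _2 or _b are one class to them, and where a whole thing is asked for, a point or a joint stands for the part that bears it (a point fixed in the world has none). Each returns a list of dicts, best first, with "p" (0 to 1); they miss things now and then, are a little off and sometimes report something else, mostly with a low value. They report only what shows in the picture. A call takes as long as a camera call. They do not tell look-alikes from the thing itself.
- models.spot_in(picture, target): "at" ([column, row] as shares, 0 to 1, of the picture: columns of its width, rows of its height, amid what is visible of it).
- models.regions_of(picture, target): "mask" (480x640 bool, what is visible of it) and "at" ([column, row] as shares, 0 to 1, of the picture: columns of its width, rows of its height, amid what is visible of it).
The state is a dict: "t": time; "joint_pos": joint angles; "qvel": joint speeds; "joint_torque": joint torques, N m; "tcp_pos": TCP position; "orientation": TCP orientation; "force": force on the tool from outside, world axes, zero at the start; "wrist_torque": the same for the moment, N m; "finger_gap": finger opening in m.
Only numpy, scipy, OpenCV 4.12 (cv2) and the standard library are available. Lean on these libraries where they do the work, as an engineer would, in place of code of your own. Each camera call takes 0.05 s, during which the arm holds its last target.

## Task

Set the orbital shaker's sliding fence for the next rack: first push the fence along its slot until its rubber face lines up with the edge of the blue tape that faces it. Then pull the hex key out of the clamp screw, flip it so that its short arm goes fully home in the screw's socket with the long arm lying roughly level, and swing the long arm clockwise for leverage, about an eighth of a turn, until the stiff screw comes up tight against its stop. Leave the key seated in the screw, and do not disturb the bottles and the tube rack around the shaker.

Things in the scene. Friction and masses are not known exactly. Their poses are not given: they have to be found in the camera images.
- shaker: White bench-top orbital shaker, about 290 x 290 mm over its aluminium platform, whose flat top is 100 mm above the bench; origin under its centre on the bench, z up, x away from its control panel, y the way the sliding fence closes. A fixed fence (28 mm high) stands along its +y edge.
- tape_edge (a point): Middle of the edge, on the sliding fence's side, of a strip of blue tape (200 x 12 mm, flat) stuck on the platform between the two fences: the mark for the sliding fence. The edge runs along the point's x axis and the tape lies on its +y side; axes as the shaker's.
- fence_face (a point): Middle of the rubber-faced (+y) side of the sliding steel fence, 14 mm above the platform; axes as the shaker's. Upright flange 220 mm long (x), 5 mm thick, 28 mm high from the platform up. A slotted foot plate runs to -y from its middle, between guide strips (97 mm over both, 8 mm high), under the clamp screw; beside them, over 50 mm from the middle, the flange can be pushed on its -y side.
- fence (a joint): Slide of the fence along the shaker's y axis, in m: 0 fully open, 0.07 fully shut; it starts open, short of the tape. It stays where it is left and needs about 4 N.
- socket_mouth (a point): Centre of the mouth of the clamp screw's hex socket. The screw stands upright through the fence's slot: dark round head 24 mm across, its top 24.5 mm above the platform; socket 13 mm deep, a loose fit for the key (15 mm across flats). The point turns with the screw: flats face its +x, -x and every 60 degrees from there; z is up.
- socket_floor (a point): Centre of the floor of that socket, 13 mm below its mouth, same axes.
- screw (a joint): Turn of the clamp screw in rad, growing clockwise seen from above (tightening): finger-tight at the start (0 to 0.1), tight at its hard stop at 0.70. Stiff: about 0.8 N m, some 7 N near the end of the key's long arm. The key has about 0.1 rad of play either way in the socket. The screw stays where it is left.
- key_middle (a point): Dark steel L-shaped hex key, 14 mm across flats, 140 x 56 mm overall, 0.25 kg. Point on the long arm's axis, 60 mm from where the two arms' axes meet. z runs along the long arm towards the bend, y from the bend along the short arm; flats face +x and -x. At the start it stands with its long arm in the screw's socket, leaning several degrees, the short arm on top along the shaker's y.
- key_short_tip (a point): Centre of the end of the key's short arm, 49 mm from where the arms' axes meet (rounded bend, 20 mm radius); same axes.
- key_long_tip (a point): Centre of the end of the key's long arm, 133 mm from where the arms' axes meet; same axes. Once seated on its short arm, the loosely fitting key droops about 15 degrees at this end.
- rack: Black tube rack with capped tubes, 104 x 206 mm, 88 mm high, on the bench to the robot's left of the shaker; origin under its centre. Leave alone.
- amber_bottle: Amber bottle, 44 mm across, 85 mm high, on the bench; origin under its centre. Leave alone.
- dark_bottle: Dark brown bottle, 38 mm across, 75 mm high, on the bench; origin under its centre. Leave alone.
- green_vial: Small green bottle, 28 mm across, 55 mm high, on the bench; origin under its centre. Leave alone.
Things that resemble listed ones, but are neither listed nor needed, are in the scene too. Of the things like the part that bears key_middle, leave any that is orange or turquoise; of the rest the larger one is meant.

How it is judged:
By the outcome, as a careful person would: the job done as asked, in the order asked, and still so for the second after the job is handed in, with the robot touching nothing.
It also fails if it takes over 72 s, if anything falls off the work surface, if the arm or the gripper's body presses on something with over 40 N, if the wrist force passes 120 N, or if a joint passes its speed limit or range.

## Working session

There is one attempt and no reset: what is moved stays moved. The work goes in short steps, Python scripts to look and compute and a tool call to move; the robot and the scene stay as the last step left them, time stands still between calls to the robot, and variables do not carry over. Pictures are saved under pics/ and viewed, and the job is handed in when it is done.

Besides the shell and the picture viewer there is one more tool, called after "Request:" as name(argument=value, ...), one argument or row to a line, values as JSON. carry_out: Moves the arm, as the interface text tells. Its arguments: {"type":"object","properties":{"moves":{"type":"array"}},"required":["moves"]}

```bash
mkdir -p pics; ls
python3 - <<'E'
from workcell import sensors, eyes, workorder, models
import cv2,numpy as np
s=sensors.read_state();print(s)
for n in ["scene","top","wrist"]:
    d=eyes.get_image(n);cv2.imwrite(f"pics/a_{n}.png",d["image"][:,:,::-1]);print(n,d["K"],d.get("R"),d.get("t"),d.get("hand_eye"))
    np.savez(f"a_{n}.npz",**{k:v for k,v in d.items()})
    for t in ["key_middle","fence_face","tape_edge","socket_mouth","shaker"]:
        try: print(t,[(round(r["p"],2),np.round(np.array(r["at"])*[640,480],1)) for r in models.spot_in(d,t)])
        except Exception as e: print(t,e)
E
```

```text
pics
{'t': 0.0, 'joint_pos': array([ 1.28237697e+00,  4.80859308e-01,  1.59687284e+00,  1.52868016e-05,
        1.06509785e+00, -4.65906318e-02]), 'qvel': array([ 0.00071565, -0.00210269,  0.00035633, -0.00013432,  0.00114066,
        0.00055358]), 'joint_torque': array([-6.35913952e-03, -9.50616860e+01, -4.30181050e+01, -8.46337680e-04,
        1.22642846e-02, -2.92820675e-05]), 'tcp_pos': array([0.1555029 , 0.63066676, 0.20605497]), 'orientation': array([-3.78923744e-01, -3.11843528e+00,  1.91277944e-03]), 'force': array([-0.73339094, -0.15990058, -0.15815176]), 'wrist_torque': array([-0.02946537, -0.06001738,  0.03745392]), 'finger_gap': 0.0857511501494472}
scene [[531.21366564   0.         324.908082  ]
 [  0.         531.21366564 247.3365607 ]
 [  0.           0.           1.        ]] [[ 0.45417199  0.89085473  0.01027915]
 [ 0.55144353 -0.27203533 -0.78861069]
 [-0.69974126  0.36383326 -0.6148069 ]] [-0.24185143 -0.11023487  1.68613346] None
key_middle [(0.71, array([309.1, 260.5])), (0.55, array([246.5, 375.1])), (0.42, array([241.6, 286.5]))]
fence_face [(0.68, array([321.1,
[... 538 characters left out ...]
array([413.7, 193.4]))]
fence_face [(0.65, array([357.6, 188.1]))]
tape_edge [(0.77, array([303.1, 180.9]))]
socket_mouth [(0.52, array([345. , 184.3]))]
shaker [(0.8, array([330.8, 185.3])), (0.2, array([345.3, 186.6]))]
wrist [[408.23738787   0.         318.71162573]
 [  0.         408.23738787 245.75821659]
 [  0.           0.           1.        ]] None None [[-6.63337910e-05 -9.64890697e-01 -2.62651745e-01  6.77671386e-02]
 [ 9.99999905e-01 -1.76964639e-04  3.97552085e-04 -2.31058717e-05]
 [-4.30074379e-04 -2.62651694e-01  9.64890617e-01 -1.67901855e-01]
 [ 0.00000000e+00  0.00000000e+00  0.00000000e+00  1.00000000e+00]]
key_middle []
fence_face []
tape_edge []
socket_mouth []
shaker []
```

View pics/a_scene.png

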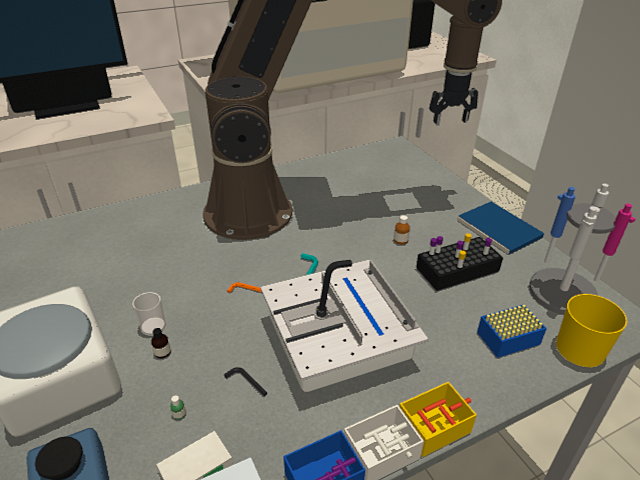

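View pics/a_top.png

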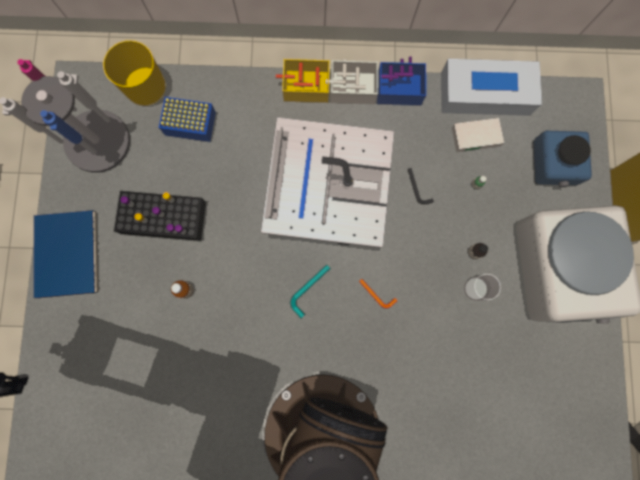

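View pics/a_wrist.png

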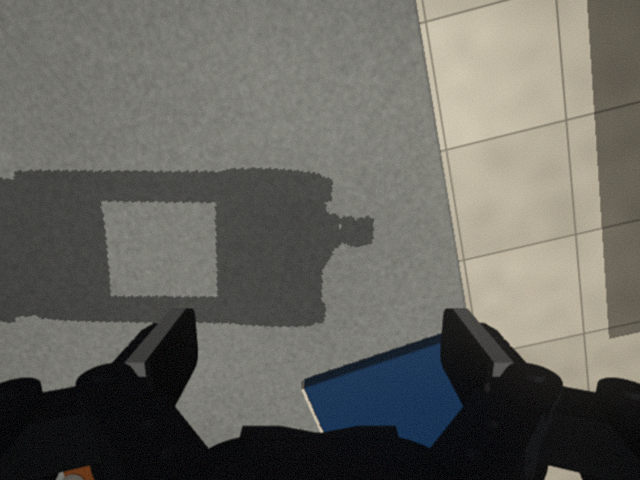

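Scene view: the shaker is at centre, with the key standing in the screw at (325,290) and its short arm towards the tape and fixed fence. The decoy keys are orange, turquoise and a smaller dark one at (246,378). In the top view, world x is up and y is left.

```bash
cat > h.py <<'E'
import numpy as np,cv2
from scipy.spatial.transform import Rotation as Ro
def cam(d,s=None):
    if 'R' in d and d['R'] is not None and d['R'].shape==(3,3): return d['R'],d['t']
    T=np.eye(4);T[:3,:3]=Ro.from_rotvec(s['orientation']).as_matrix();T[:3,3]=s['tcp_pos']
    M=np.linalg.inv(T@d['hand_eye']);return M[:3,:3],M[:3,3]
def cloud(d,s=None):
    R,t=cam(d,s);z=d['z_map'];K=d['K'];v,u=np.mgrid[:480,:640]
    P=np.stack([(u-K[0,2])/K[0,0]*z,(v-K[1,2])/K[1,1]*z,z],-1)
    W=(P-t)@R; W[z<=0]=np.nan;return W
def proj(d,X,s=None):
    R,t=cam(d,s);c=np.atleast_2d(X)@R.T+t;return np.c_[d['K'][0,0]*c[:,0]/c[:,2]+d['K'][0,2],d['K'][1,1]*c[:,1]/c[:,2]+d['K'][1,2]]
def onplane(d,px,h,s=None):
    R,t=cam(d,s);px=np.atleast_2d(px);K=d['K']
    r=np.c_[(px[:,0]-K[0,2])/K[0,0],(px[:,1]-K[1,2])/K[1,1],np.ones(len(px))]@R
    o=-R.T@t;return o+r*((h-o[2])/r[:,2])[:,None]
E
python3 - <<'E'
from h import *
for n in["top","scene"]:
    d=dict(np.load(f"a_{n}.npz",allow_pickle=True));W=cloud(d);z=W[...,2]
    m=(abs(z-.1)<.006)&(W[...,0]>.35)&(W[...,0]<.85)&(abs(W[...,1])<.25)
    m=cv2.morphologyEx(m.astype(np.uint8),cv2.MORPH_OPEN,np.ones((3,3)))>0
    p=W[m];print(n,len(p),np.median(p[:,2]));r=cv2.minAreaRect(p[:,:2].astype(np.float32));print(r,cv2.boxPoints(r))
    hsv=cv2.cvtColor(d['image'],cv2.COLOR_RGB2HSV)
    b=(hsv[...,0]>100)&(hsv[...,0]<125)&(hsv[...,1]>140)&m
    p=W[b];r=cv2.minAreaRect(p[:,:2].astype(np.float32));print("tape",len(p),r)
    k=(z>.135)&(z<.3)&(abs(W[...,1])<.2)&(W[...,0]>.4)&(W[...,0]<.85)
    p=W[k]
    for a in np.arange(.135,.28,.015):
        q=p[(p[:,2]>=a)&(p[:,2]<a+.015)]
        if len(q):print(round(a,3),len(q),q.mean(0).round(4),q.min(0).round(3),q.max(0).round(3))
    for nm,u0,u1,v0,v1,zl in [("rack",.1,.5,.4,.8,.04)]:
        q=W[(z>.06)&(z<.2)&(W[...,1]>.15)&(W[...,1]<.6)&(W[...,0]>.4)&(W[...,0]<.8)];print(nm,q.min(0),q.max(0),np.percentile(q,[2,98],axis=0))
E
```

```text
top 10510 0.10088788877050764
((0.60222327709198, 0.0031332969665527344), (0.29002904891967773, 0.2911384105682373), 84.58705139160156) [[ 0.4436235  -0.12750253]
 [ 0.73346364 -0.1549666 ]
 [ 0.760823    0.13376912]
 [ 0.4709829   0.16123319]]
tape 178 ((0.6075046062469482, 0.057283610105514526), (0.006048958748579025, 0.1909065842628479), 84.43769073486328)
0.135 15 [ 0.5936 -0.0403  0.1431] [ 0.591 -0.047  0.136] [ 0.599 -0.032  0.149]
0.15 11 [ 0.5933 -0.037   0.1581] [ 0.591 -0.042  0.15 ] [ 0.599 -0.029  0.164]
0.165 14 [ 0.5936 -0.0357  0.1714] [ 0.591 -0.042  0.165] [ 0.598 -0.028  0.176]
0.18 19 [ 0.5947 -0.034   0.1871] [ 0.592 -0.041  0.18 ] [ 0.6   -0.024  0.194]
0.195 14 [ 0.5949 -0.0315  0.2025] [ 0.592 -0.04   0.196] [ 0.6   -0.024  0.21 ]
0.21 17 [ 0.595  -0.0302  0.2176] [ 0.592 -0.036  0.211] [ 0.599 -0.023  0.225]
0.225 43 [ 0.5978 -0.0168  0.2353] [ 0.593 -0.035  0.226] [0.607 0.021 0.24 ]
0.24 163 [ 0.6028 -0.0016  0.2459] [ 0.594 -0.03   0.24 ] [0.614 0.024 0.252]
rack [0.46785526 0.150082   0.06003768] [0.79982961 0.59999194 0.19977437] [[0.47138094 0.15145417 
[... 501 characters left out ...]
34 [ 0.6042 -0.0433  0.1573] [ 0.596 -0.049  0.15 ] [ 0.608 -0.036  0.164]
0.165 40 [ 0.6045 -0.0418  0.1729] [ 0.598 -0.048  0.165] [ 0.61  -0.034  0.18 ]
0.18 33 [ 0.605  -0.0397  0.1882] [ 0.599 -0.045  0.18 ] [ 0.61  -0.03   0.194]
0.195 37 [ 0.6056 -0.0382  0.2026] [ 0.599 -0.043  0.195] [ 0.61  -0.029  0.21 ]
0.21 39 [ 0.606  -0.0357  0.2177] [ 0.6   -0.041  0.21 ] [ 0.61  -0.028  0.225]
0.225 84 [ 0.6078 -0.0193  0.2349] [ 0.594 -0.039  0.225] [0.616 0.018 0.24 ]
0.24 124 [ 0.6075 -0.0073  0.2445] [ 0.597 -0.033  0.24 ] [0.616 0.019 0.251]
rack [0.46803223 0.15020476 0.06001628] [0.79969425 0.59994035 0.19988453] [[0.47589321 0.31841089 0.06046195]
 [0.79557311 0.5793725  0.19689601]]
```

```bash
cat >> h.py <<'E'
def heading(s):
    x=Ro.from_rotvec(s['orientation']).as_matrix()[:,0];return np.degrees(np.arctan2(x[1],x[0]))
def plan(s,wps,dec=0,start=None):
    """wps: (x,y,z,heading,gap,nrows) ; prints rows"""
    p=np.array(s['tcp_pos'])*1000 if start is None else np.array(start[:3]);h=heading(s) if start is None else start[3]
    out=[]
    for (x,y,z,hd,g,n) in wps:
        p0=p.copy();h0=h;T=np.array([x,y,z])*1000;dh=(hd-h0+180)%360-180
        for i in range(1,n+1):
            tp=p0+(T-p0)*i/n;th=h0+dh*i/n
            c,sn=np.cos(np.radians(h)),np.sin(np.radians(h));dx=tp-p
            tool=np.round([c*dx[0]+sn*dx[1],sn*dx[0]-c*dx[1],-dx[2]],dec)
            tr=np.round(-(th-h),1)
            if np.abs(tool).max()>41.7 or np.linalg.norm(tool)>41.7 or abs(tr)>7.16: print("LIMIT",tool,np.linalg.norm(tool),tr)
            p=p+np.array([c*tool[0]+sn*tool[1],sn*tool[0]-c*tool[1],-tool[2]]);h=h-tr
            out.append([g]+[float(v)+0 for v in tool]+[float(tr)])
    while len(out)%8: out.append([out[-1][0],0,0,0,0])
    for k in range(0,len(out),8): print(str(out[k:k+8]).replace('.0,',',').replace('.0]',']'))
    print("end",p.round(1),round(h,1))
E
python3 - <<'E'
from h import *
from workcell import sensors
s=sensors.read_state();print(heading(s))
plan(s,[(.40,.45,.30,125,0,10),(.50,.03,.30,84.6,0,14)])
E
```

```text
166.14648202116405
[[0, -28, -12, -9, 4.1], [0, -29, -9, -10, 4.1], [0, -29, -8, -9, 4.1], [0, -30, -5, -9, 4.2], [0, -31, -4, -10, 4.1], [0, -30, -1, -9, 4.1], [0, -30, 1, -9, 4.1], [0, -31, 3, -10, 4.1]]
[[0, -29, 6, -9, 4.1], [0, -30, 7, -9, 4.1], [0, -29, -11, 0, 2.9], [0, -29, -10, 0, 2.9], [0, -30, -9, 0, 2.9], [0, -30, -7, 0, 2.9], [0, -30, -5, 0, 2.8], [0, -30, -4, 0, 2.9]]
[[0, -31, -2, 0, 2.9], [0, -31, -1, 0, 2.9], [0, -31, 1, 0, 2.9], [0, -31, 2, 0, 2.9], [0, -30, 4, 0, 2.9], [0, -30, 6, 0, 2.9], [0, -31, 7, 0, 2.9], [0, -29, 8, 0, 2.8]]
end [499.9  30.2 299.7] 84.6
```

Request:
carry_out(
  moves=[
    [0,-28,-12,-9,4.1],
    [0,-29,-9,-10,4.1],
    [0,-29,-8,-9,4.1],
    [0,-30,-5,-9,4.2],
    [0,-31,-4,-10,4.1],
    [0,-30,-1,-9,4.1],
    [0,-30,1,-9,4.1],
    [0,-31,3,-10,4.1],
  ],
)

```text
t: 1.57
tcp_pos: [0.3521, 0.4846, 0.2821]
orientation: [-1.251, -2.882, -0.0]
force: [-0.3, 1.4, -0.2]
finger_gap: 0.0
```

Request:
carry_out(
  moves=[
    [0,-29,6,-9,4.1],
    [0,-30,7,-9,4.1],
    [0,-29,-11,0,2.9],
    [0,-29,-10,0,2.9],
    [0,-30,-9,0,2.9],
    [0,-30,-7,0,2.9],
    [0,-30,-5,0,2.8],
    [0,-30,-4,0,2.9],
  ],
)

```text
t: 2.23
tcp_pos: [0.4425, 0.2688, 0.2998]
orientation: [1.855, 2.535, 0.0]
force: [1.1, -0.5, -0.8]
finger_gap: -0.0005
```

Request:
carry_out(
  moves=[
    [0,-31,-2,0,2.9],
    [0,-31,-1,0,2.9],
    [0,-31,1,0,2.9],
    [0,-31,2,0,2.9],
    [0,-30,4,0,2.9],
    [0,-30,6,0,2.9],
    [0,-31,7,0,2.9],
    [0,-29,8,0,2.8],
  ],
)

```text
t: 2.9
tcp_pos: [0.5001, 0.0285, 0.2999]
orientation: [2.325, 2.112, 0.0]
force: [0.6, 0.7, 0.1]
finger_gap: -0.0001
```

```bash
cat > look.py <<'E'
import sys,pickle
from h import *
from workcell import sensors, eyes
tag=sys.argv[1]
for n in sys.argv[2:]:
    s=sensors.read_state();d=eyes.get_image(n);cv2.imwrite(f"pics/{tag}_{n}.png",d["image"][:,:,::-1]);pickle.dump((s,d),open(f"{tag}_{n}.pkl","wb"))
s=sensors.read_state();print(s['t'],s['tcp_pos'].round(4),round(heading(s),2),s['force'].round(2),s['finger_gap'])
E
python3 look.py b wrist
```

```text
2.95 [0.5013 0.0245 0.2999] 84.23 [ 2.58 -3.94 -0.63] -0.00016319487837662634
```

View pics/b_wrist.png

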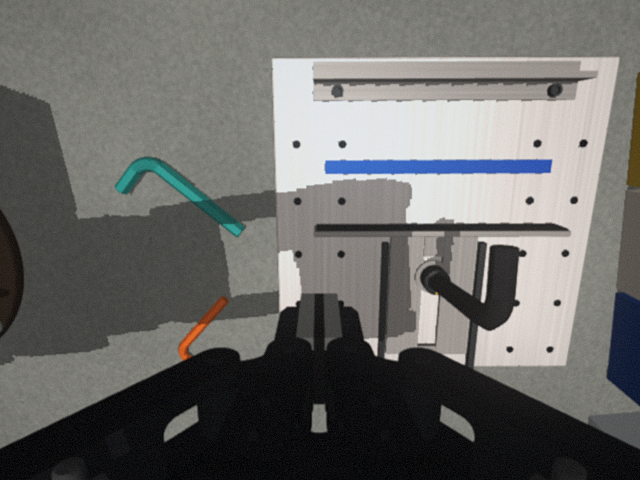

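The fence flange is the dark line at row ~230 (columns 315–568). The tape is at rows 160–173, the screw head at (430,275), and the key's bend projects towards (495,310).

```bash
python3 look.py c wrist
python3 - <<'E'
import pickle
from h import *
s,d=pickle.load(open("c_wrist.pkl","rb"))
im=d['image'][140:300,290:610,::-1];cv2.imwrite("pics/c_zoom.png",cv2.resize(im,None,fx=2.5,fy=2.5,interpolation=cv2.INTER_NEAREST))
W=cloud(d,s)
def box(px,h):
    print(h,onplane(d,px,h,s).round(4).tolist())
for c in [330,360,400,450,520]:
    g=d['image'][:,c].astype(int)
    print(c,[(r,g[r].tolist(),W[r,c].round(4).tolist()) for r in list(range(156,177))if r in(156,160,166,172,176)])
    print('  ',[(r,int(g[r].sum()),round(float(W[r,c,1]),4),round(float(W[r,c,2]),3)) for r in range(218,242)])
E
```

```text
3.0 [0.5007 0.0267 0.2998] 84.34 [0.2  1.27 0.07] -0.00022718952223175834
330 [(156, [77, 121, 204], [0.5147, 0.0715, 0.1028]), (160, [63, 113, 202], [0.5144, 0.0681, 0.1027]), (166, [61, 110, 202], [0.5139, 0.0628, 0.1014]), (172, [229, 232, 235], [0.5135, 0.0576, 0.1005]), (176, [227, 230, 234], [0.5131, 0.0541, 0.1012])]
   [(218, 404, 0.016, 0.1), (219, 245, 0.0163, 0.106), (220, 132, 0.0167, 0.112), (221, 103, 0.0162, 0.114), (222, 103, 0.0162, 0.118), (223, 120, 0.0167, 0.125), (224, 104, 0.0163, 0.127), (225, 118, 0.0154, 0.127), (226, 177, 0.0148, 0.128), (227, 262, 0.0141, 0.129), (228, 293, 0.0134, 0.129), (229, 286, 0.0125, 0.129), (230, 275, 0.0113, 0.128), (231, 301, 0.0107, 0.129), (232, 343, 0.0033, 0.102), (233, 391, 0.0022, 0.101), (234, 411, 0.0011, 0.1), (235, 405, 0.0005, 0.102), (236, 405, -0.0009, 0.1), (237, 409, -0.0018, 0.1), (238, 403, -0.0027, 0.101), (239, 404, -0.0034, 0.102), (240, 398, -0.0043, 0.102), (241, 408, -0.0054, 0.101)]
360 [(156, [58, 109, 198], [0.541, 0.0687, 0.1005]), (160, [60, 110, 196], [0.5407, 0.0654, 0.1015]), (166, [60, 106, 197], [
[... 2771 characters left out ...]
[218, 211, 207], [0.6815, 0.037, 0.1006])]
   [(218, 199, 0.0008, 0.109), (219, 133, 0.0009, 0.113), (220, 146, 0.0011, 0.117), (221, 130, 0.0012, 0.121), (222, 137, 0.0012, 0.125), (223, 133, 0.0006, 0.126), (224, 199, -0.0001, 0.126), (225, 370, -0.0005, 0.128), (226, 452, -0.0009, 0.13), (227, 455, -0.0019, 0.13), (228, 463, -0.0033, 0.128), (229, 462, -0.0039, 0.129), (230, 502, -0.0051, 0.128), (231, 589, -0.0134, 0.101), (232, 638, -0.0145, 0.101), (233, 634, -0.0153, 0.102), (234, 627, -0.016, 0.103), (235, 628, -0.018, 0.099), (236, 627, -0.0183, 0.101), (237, 640, -0.0195, 0.1), (238, 630, -0.0207, 0.1), (239, 628, -0.0215, 0.1), (240, 629, -0.0223, 0.101), (241, 630, -0.0234, 0.1)]
```

View pics/c_zoom.png

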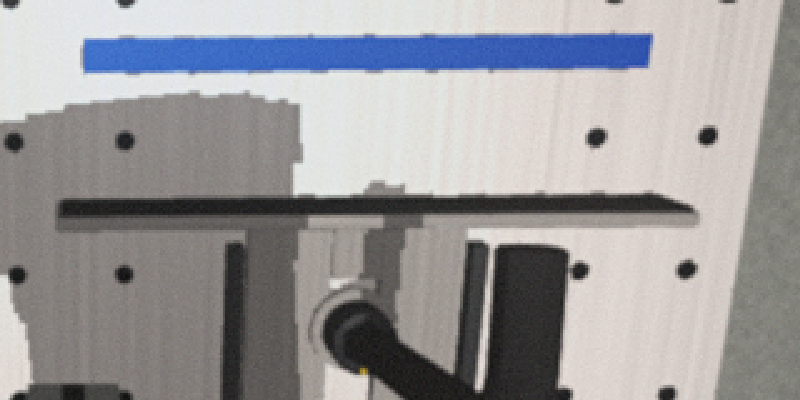

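Run:
```python
from h import *
from workcell import sensors
s=sensors.read_state()
plan(s,[(.524,-.030,.22,84.6,0,5),(.524,-.030,.108,84.6,0,5)])
```

```text
[[0, -11, 6, 16, -0.1], [0, -11, 5, 16, -0], [0, -10, 6, 16, -0.1], [0, -11, 6, 16, -0], [0, -11, 6, 16, -0.1], [0, 0, 0, 22, 0], [0, 0, 0, 23, 0], [0, 0, 0, 22, 0]]
[[0, 0, 0, 22, 0], [0, 0, 0, 23, 0], [0, 0, 0, 0, 0], [0, 0, 0, 0, 0], [0, 0, 0, 0, 0], [0, 0, 0, 0, 0], [0, 0, 0, 0, 0], [0, 0, 0, 0, 0]]
end [524.4 -29.9 107.8] 84.6
```

Request:
carry_out(
  moves=[
    [0,-11,6,16,-0.1],
    [0,-11,5,16,0],
    [0,-10,6,16,-0.1],
    [0,-11,6,16,0],
    [0,-11,6,16,-0.1],
    [0,0,0,22,0],
    [0,0,0,23,0],
    [0,0,0,22,0],
  ],
)

```text
t: 3.67
tcp_pos: [0.5239, -0.0261, 0.1518]
orientation: [2.317, 2.121, 0.0]
force: [0.4, 0.4, -0.7]
finger_gap: 0.0002
```

Request:
carry_out(
  moves=[
    [0,0,0,22,0],
    [0,0,0,23,0],
    [0,0,0,0,0],
    [0,8,0,0,0],
    [0,8,0,0,0],
    [0,6,0,0,0],
    [0,4,0,0,0],
    [0,4,0,0,0],
  ],
)

```text
t: 4.33
tcp_pos: [0.5272, 0.0045, 0.1087]
orientation: [2.315, 2.121, 0.002]
force: [-0.1, 0.5, -0.0]
finger_gap: -0.0001
```

Request:
carry_out(
  moves=[
    [0,5,0,0,0],
    [0,5,0,0,0],
    [0,5,0,0,0],
    [0,5,0,0,0],
    [0,5,0,0,0],
    [0,3,0,0,0],
    [0,0,0,0,0],
    [0,0,0,0,0],
  ],
)

```text
t: 5.0
tcp_pos: [0.529, 0.0316, 0.1076]
orientation: [-2.317, -2.122, 0.0]
force: [0.9, -0.2, -0.6]
finger_gap: -0.0004
```

```bash
python3 look.py d wrist top scene
```

```text
5.15 [0.529  0.0313 0.1077] 84.94 [ 0.36 -0.34  0.75] -0.00011083834906358991
```

View pics/d_wrist.png

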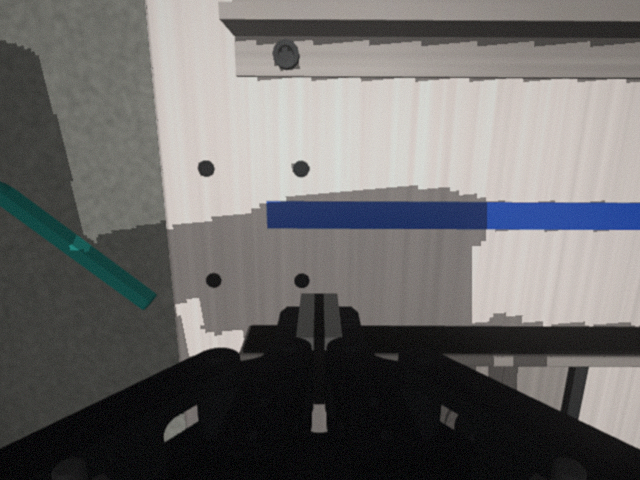

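View pics/d_scene.png

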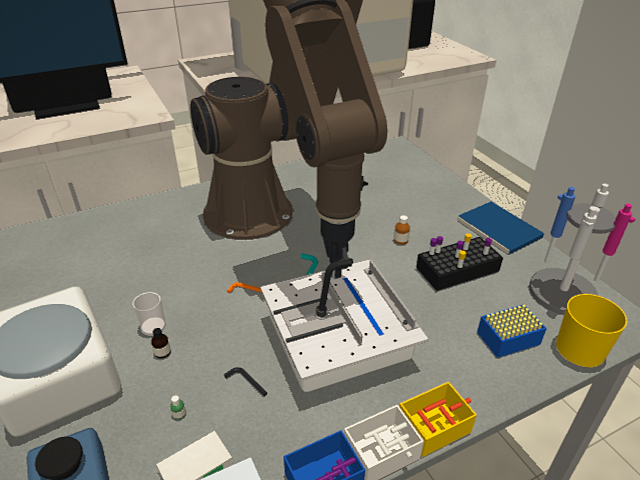

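The flange's dark rubber face is at rows 325–352 and the tape at rows 201–229, so the fence is moving and still short of the tape.

```bash
cat > gap.py <<'E'
import pickle,sys
from h import *
s,d=pickle.load(open(sys.argv[1],"rb"));cols=[int(c) for c in sys.argv[2].split(',')];
im=d['image'].astype(float);W=cloud(d,s);hsv=cv2.cvtColor(d['image'],cv2.COLOR_RGB2HSV)
blue=(hsv[...,0]>100)&(hsv[...,0]<125)&(hsv[...,1]>120)
n=np.array([np.sin(np.radians(5.4)),np.cos(np.radians(5.4))])
R=[]
for c in range(cols[0],cols[1],2):
    b=np.where(blue[:,c])[0]
    if len(b)<5: continue
    # subpixel lower tape edge: saturation crossing
    r0=b.max(); sat=hsv[:,c,1].astype(float); a=sat[r0-5:r0-1].mean();z=sat[r0+3:r0+6].mean();m=(a+z)/2
    rr=[r for r in range(r0-3,r0+4) if sat[r]>=m>sat[r+1]]
    if not rr: continue
    te=rr[0]+(sat[rr[0]]-m)/(sat[rr[0]]-sat[rr[0]+1])+0.0
    # face: depth pixels with z between .108 and .122 below tape
    f=[r for r in range(r0+1,min(r0+140,478)) if .107<W[r,c,2]<.124]
    t=onplane(d,[[c,te]],.1,s)[0]
    if len(f)<2: continue
    F=W[f,c]
    R.append((t[:2]@n,np.median(F[:,:2]@n),len(f)))
R=np.array(R);print(len(R),"tape",np.median(R[:,0]),R[:,0].std(),"face",np.median(R[:,1]),R[:,1].std(),"gap mm",1000*np.median(R[:,0]-R[:,1]))
E
python3 gap.py c_wrist.pkl 330,410; python3 gap.py c_wrist.pkl 500,545;python3 gap.py d_wrist.pkl 380,470; python3 gap.py d_wrist.pkl 500,630
```

```text
gap.py:12: RuntimeWarning: Mean of empty slice.
  r0=b.max(); sat=hsv[:,c,1].astype(float); a=sat[r0-5:r0-1].mean();z=sat[r0+3:r0+6].mean();m=(a+z)/2
  ret = ret.dtype.type(ret / rcount)
Traceback (most recent call last):
  File "gap.py", line 13, in <module>
    rr=[r for r in range(r0-3,r0+4) if sat[r]>=m>sat[r+1]]
                                       ~~~^^^
IndexError: index 480 is out of bounds for axis 0 with size 480
gap.py:12: RuntimeWarning: Mean of empty slice.
  r0=b.max(); sat=hsv[:,c,1].astype(float); a=sat[r0-5:r0-1].mean();z=sat[r0+3:r0+6].mean();m=(a+z)/2
  ret = ret.dtype.type(ret / rcount)
Traceback (most recent call last):
  File "gap.py", line 13, in <module>
    rr=[r for r in range(r0-3,r0+4) if sat[r]>=m>sat[r+1]]
                                       ~~~^^^
IndexError: index 480 is out of bounds for axis 0 with size 480
gap.py:12: RuntimeWarning: Mean of empty slice.
  r0=b.max(); sat=hsv[:,c,1].astype(float); a=sat[r0-5:r0-1].mean();z=sat[r0+3:r0+6].mean();m=(a+z)/2
  ret = ret.dtype.type(ret / rcount)
Traceback (most recent call last):
  File "gap.py", line 13, in <module>
    rr=[r for r in range(r0-3,r0+4) if sat[r]>=m>sat[r+1]]
                                       ~~~^^^
IndexError: index 480 is out of bounds for axis 0 with size 480
gap.py:12: RuntimeWarning: Mean of empty slice.
  r0=b.max(); sat=hsv[:,c,1].astype(float); a=sat[r0-5:r0-1].mean();z=sat[r0+3:r0+6].mean();m=(a+z)/2
  ret = ret.dtype.type(ret / rcount)
Traceback (most recent call last):
  File "gap.py", line 13, in <module>
    rr=[r for r in range(r0-3,r0+4) if sat[r]>=m>sat[r+1]]
                                       ~~~^^^
IndexError: index 480 is out of bounds for axis 0 with size 480
```

Dark pixels are being counted as blue, so I'll require brightness and a minimum value in the blue channel.

```bash
sed -i 's/^blue=.*/blue=(hsv[...,0]>100)\&(hsv[...,0]<125)\&(hsv[...,1]>120)\&(hsv[...,2]>75);blue[:130]=0;blue[300:]=0/' gap.py
python3 gap.py c_wrist.pkl 330,410; python3 gap.py c_wrist.pkl 500,545;python3 gap.py d_wrist.pkl 380,470; python3 gap.py d_wrist.pkl 500,630
```

```text
40 tape 0.10879095830243139 0.00011154469715928896 face 0.0642070730232752 0.01960397559326311 gap mm 44.597552948361745
23 tape 0.10913538297892315 0.00010784239815063353 face 0.06449311112583297 9.74633083181727e-05 gap mm 44.65513084025528
45 tape 0.10850284113345841 4.693606492234444e-05 face 0.06412432694934295 7.440789895510989e-05 gap mm 44.38545681129041
65 tape 0.10856739207920849 7.63821407280537e-05 face 0.06421658381288997 9.107932370631434e-05 gap mm 44.34603273338443
```

Run:
```python
import pickle
from h import *
s,d=pickle.load(open("d_wrist.pkl","rb"));print(s['tcp_pos'],proj(d,[s['tcp_pos'],s['tcp_pos']+[0,0,.019]],s))
W=cloud(d,s)
for r,c in [(300,320),(305,320),(320,320),(340,300),(345,260),(345,250),(345,400),(356,400),(360,500),(358,620),(325,360)]: print(r,c,W[r,c].round(4),d['z_map'][r,c])
s,d=pickle.load(open("d_top.pkl","rb"));cv2.imwrite("pics/d_topz.png",cv2.resize(d['image'][100:260,240:420,::-1],None,fx=4,fy=3.6))
s,d=pickle.load(open("d_scene.pkl","rb"));cv2.imwrite("pics/d_scz.png",cv2.resize(d['image'][210:390,240:440,::-1],None,fx=4,fy=3.3))
```

```text
[0.52898646 0.03163679 0.10763963] [[321.51420118 291.90796783]
 [321.76842912 309.82230236]]
300 320 [0.5292 0.0426 0.1427] 0.1428778
305 320 [0.5292 0.0426 0.147 ] 0.13873957
320 320 [0.5292 0.0427 0.1589] 0.12722532
340 300 [0.5237 0.0438 0.1727] 0.113725275
345 260 [0.5021 0.0167 0.1234] 0.16890585
345 250 [0.4978 0.0169 0.123 ] 0.16939598
345 400 [0.5598 0.0116 0.1233] 0.1690196
356 400 [0.5495 0.0425 0.183 ] 0.10351655
360 500 [0.5989 0.0042 0.1284] 0.16504952
358 620 [0.647  0.0011 0.1286] 0.16454332
325 360 [0.5419 0.0371 0.1532] 0.13386022
```

View pics/d_scz.png

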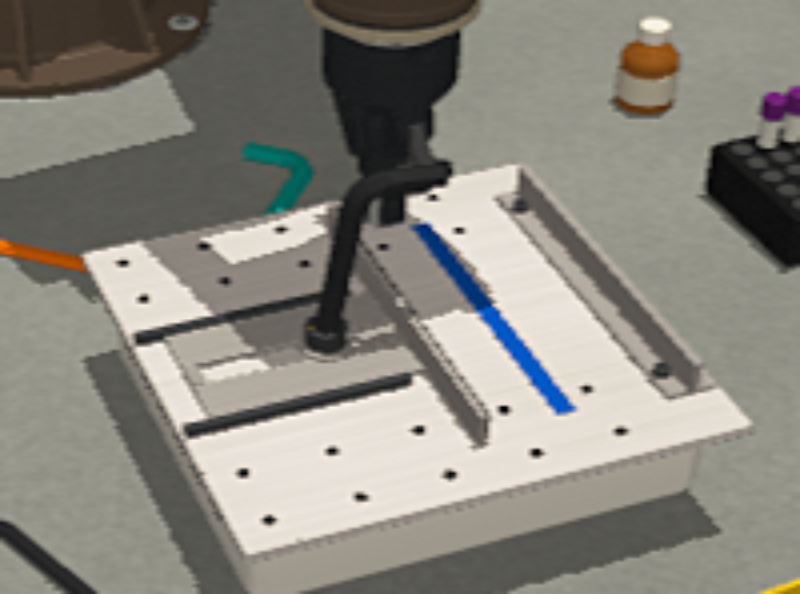

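```bash
python3 look.py e wrist scene; python3 gap.py e_wrist.pkl 500,630
python3 - <<'E'
import pickle
from h import *
s,d=pickle.load(open("e_scene.pkl","rb"));print(proj(d,[s['tcp_pos'],s['tcp_pos']+[0,0,.02],[.529,.0145,.1],[.529,.0145,.128],[.501,.0167,.128],[.72,-.004,.128]]))
cv2.imwrite("pics/e_scz.png",cv2.resize(d['image'][230:330,290:400,::-1],None,fx=7,fy=6))
E
```

```text
5.25 [0.529  0.0313 0.1077] 84.93 [-0.16 -0.43  0.17] 9.778405936107966e-05
65 tape 0.108585667048747 9.850260252234364e-05 face 0.06419795275998445 8.24136540338441e-05 gap mm 44.387988945864585
[[336.44694372 284.4231776 ]
 [336.64800151 278.07944941]
 [330.11615307 288.94474252]
 [330.31135372 280.08110875]
 [325.69957218 272.8061638 ]
 [364.86575898 337.44127218]]
```

View pics/e_scz.png

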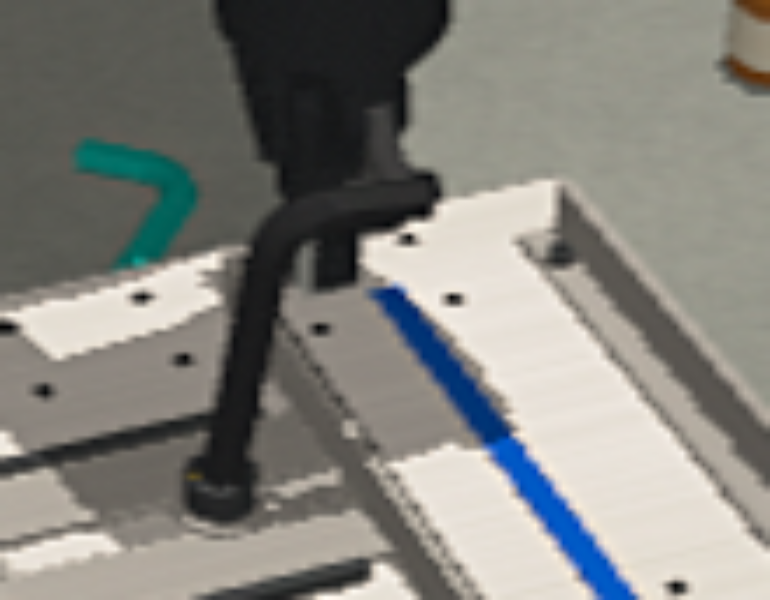

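View pics/d_topz.png

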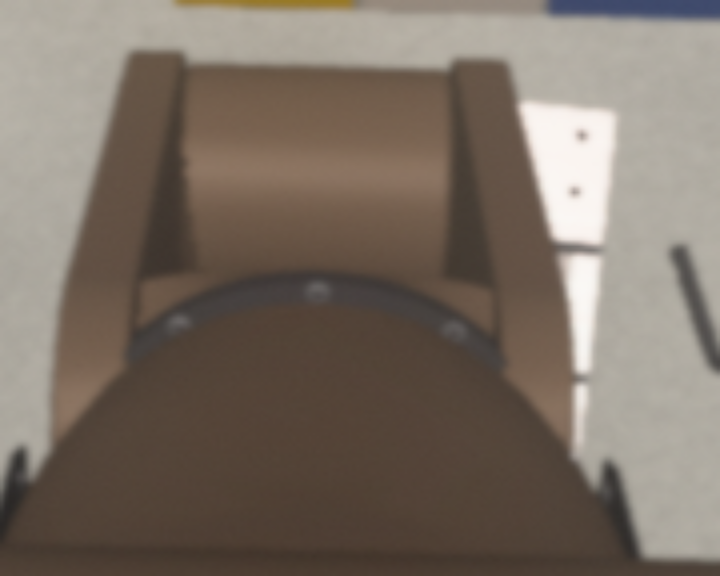

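Run:
```python
import pickle
from h import *
s,d=pickle.load(open("e_scene.pkl","rb"))
W=cloud(d)
for r in range(262,284): print(r,[(c,W[r,c].round(3).tolist()) for c in (336,339,341)])
s,d=pickle.load(open("e_wrist.pkl","rb"));W=cloud(d,s)
for r in range(286,310,2): print(r,[(c,W[r,c].round(4).tolist()) for c in (306,318,330)])
```

```text
262 [(336, [0.605, -0.014, 0.249]), (339, [0.606, -0.007, 0.247]), (341, [0.609, -0.004, 0.249])]
263 [(336, [0.608, -0.016, 0.25]), (339, [0.61, -0.01, 0.249]), (341, [0.61, -0.005, 0.247])]
264 [(336, [0.606, -0.014, 0.245]), (339, [0.61, -0.009, 0.246]), (341, [0.61, -0.005, 0.244])]
265 [(336, [0.609, -0.016, 0.245]), (339, [0.611, -0.01, 0.244]), (341, [0.613, -0.006, 0.245])]
266 [(336, [0.61, -0.017, 0.244]), (339, [0.612, -0.01, 0.242]), (341, [0.613, -0.006, 0.241])]
267 [(336, [0.61, -0.016, 0.241]), (339, [0.609, -0.009, 0.237]), (341, [0.612, -0.006, 0.238])]
268 [(336, [0.611, -0.017, 0.239]), (339, [0.572, 0.013, 0.198]), (341, [0.567, 0.021, 0.191])]
269 [(336, [0.557, 0.013, 0.184]), (339, [0.565, 0.017, 0.188]), (341, [0.557, 0.026, 0.179])]
270 [(336, [0.557, 0.013, 0.181]), (339, [0.541, 0.03, 0.163]), (341, [0.536, 0.038, 0.156])]
271 [(336, [0.539, 0.023, 0.16]), (339, [0.542, 0.029, 0.161]), (341, [0.481, 0.07, 0.098])]
272 [(336, [0.54, 0.023, 0.158]), (339, [0.541, 0.031, 0.156]), (341, [0.484, 0.068, 0.098])]
273 [(336, [0.541, 0.022, 0.156]), (339, [0.544, 0
[... 1517 characters left out ...]
0433, 0.1404]), (318, [0.5285, 0.0425, 0.1395]), (330, [0.5328, 0.0421, 0.1393])]
298 [(306, [0.5244, 0.0436, 0.1432]), (318, [0.5285, 0.0424, 0.1411]), (330, [0.5327, 0.042, 0.1411])]
300 [(306, [0.5243, 0.0428, 0.1429]), (318, [0.5286, 0.0432, 0.1448]), (330, [0.5327, 0.0417, 0.1421])]
302 [(306, [0.5244, 0.043, 0.1452]), (318, [0.5285, 0.0427, 0.1454]), (330, [0.5326, 0.0422, 0.1449])]
304 [(306, [0.5245, 0.0431, 0.1471]), (318, [0.5286, 0.0433, 0.1484]), (330, [0.5326, 0.042, 0.1464])]
306 [(306, [0.5245, 0.043, 0.1485]), (318, [0.5285, 0.0427, 0.1487]), (330, [0.5326, 0.0424, 0.1488])]
308 [(306, [0.5246, 0.0433, 0.151]), (318, [0.5286, 0.0429, 0.1509]), (330, [0.5325, 0.0424, 0.1506])]
```

Both cameras put the shut fingertips at z≈0.137 while the reported TCP is at z=0.108. The tips are therefore about 29 mm behind the TCP, and they passed over the flange without touching it. I'll back off, go lower and push again.

Request:
carry_out(
  moves=[
    [0,-13,0,0,0],
    [0,-13,0,0,0],
    [0,-13,0,0,0],
    [0,-13,0,0,0],
    [0,-10,0,0,0],
    [0,0,0,0,0],
    [0,0,0,13,0],
    [0,0,0,13,0],
  ],
)

```text
t: 5.92
tcp_pos: [0.5242, -0.0309, 0.082]
orientation: [2.318, 2.119, 0.002]
force: [-0.2, 1.0, -0.3]
finger_gap: 0.0003
```

Request:
carry_out(
  moves=[
    [0,0,0,0,0],
    [0,8,0,0,0],
    [0,8,0,0,0],
    [0,6,0,0,0],
    [0,4,0,0,0],
    [0,4,0,0,0],
    [0,0,0,0,0],
    [0,0,0,0,0],
  ],
)

```text
t: 6.58
tcp_pos: [0.5263, 0.0, 0.0819]
orientation: [2.316, 2.122, 0.0]
force: [0.0, 0.3, -0.6]
finger_gap: 0.0001
```

```bash
python3 look.py f wrist; python3 gap.py f_wrist.pkl 500,630
```

```text
6.6333 [ 5.262e-01 -2.000e-04  8.180e-02] 84.97 [ 0.37 -0.26 -0.7 ] 5.120456576706231e-05
65 tape 0.10874454485032177 7.504265072986846e-05 face 0.06840305255882646 6.050299824278834e-05 gap mm 40.34204082133938
```

View pics/f_wrist.png

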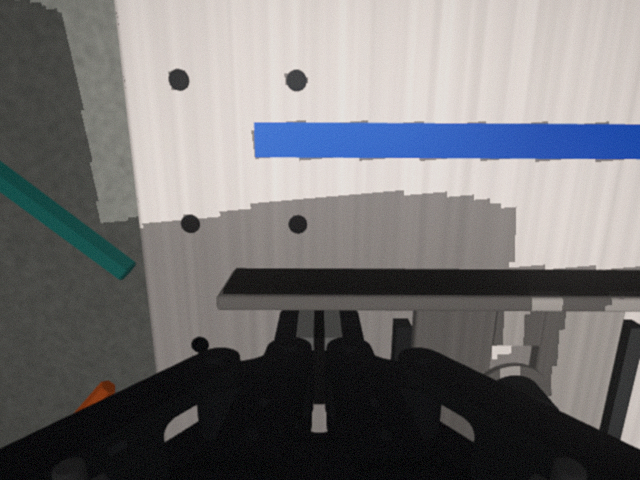

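Contact is good now: the flange is ahead of the fingers and the gap is 40.3 mm. I'll push about 37 mm more.

Request:
carry_out(
  moves=[
    [0,5,0,0,0],
    [0,6,0,0,0],
    [0,6,0,0,0],
    [0,6,0,0,0],
    [0,6,0,0,0],
    [0,5,0,0,0],
    [0,3,0,0,0],
    [0,0,0,0,0],
  ],
)

```text
t: 7.3
tcp_pos: [0.5295, 0.0374, 0.0817]
orientation: [-2.316, -2.122, -0.0]
force: [0.0, 0.5, 0.4]
finger_gap: -0.0002
```

```bash
python3 look.py g wrist; python3 gap.py g_wrist.pkl 500,630;python3 gap.py g_wrist.pkl 380,480
python3 - <<'E'
import cv2;im=cv2.imread("pics/g_wrist.png");cv2.imwrite("pics/g_z.png",cv2.resize(im[230:330,380:540],None,fx=5,fy=5,interpolation=cv2.INTER_NEAREST))
E
```

```text
7.35 [0.5293 0.0371 0.0816] 84.98 [ 0.54  0.23 -0.68] -0.00023103726635843156
65 tape 0.10849711179981306 0.00010132816910757781 face 0.10504508786119642 0.008390640552238683 gap mm 3.4261336214204965
50 tape 0.10838712492991084 5.6066499470250486e-05 face 0.10509609324524337 0.0028289520272293937 gap mm 3.3019926590914865
```

View pics/g_z.png

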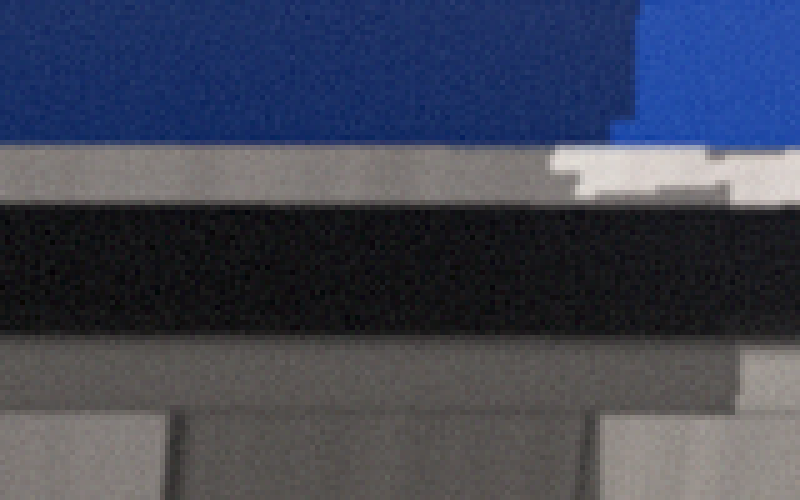

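```bash
cat > gap2.py <<'E'
import pickle,sys
from h import *
s,d=pickle.load(open(sys.argv[1],"rb"));n=np.array([np.sin(np.radians(5.4)),np.cos(np.radians(5.4))])
for a in sys.argv[2:]:
    c,r1,r2=map(float,a.split(','))
    p=onplane(d,[[c,r1],[c,r2]],.1,s);print(1000*(p[0,:2]-p[1,:2])@n)
E
python3 gap2.py g_wrist.pkl 450,258.8,270.9
python3 - <<'E'
import pickle
s,d=pickle.load(open("g_wrist.pkl","rb"))
for c in (400,440,460): print(d['image'][254:276,c].sum(1))
E
```

```text
4.883204099641078
[167 168 174 164 220 340 382 382 393 382 377 380 386 393 401 372 247  90
  39  49  49  67]
[174 167 156 159 216 334 366 381 374 373 366 373 377 375 373 361 255 110
  78  66  52  56]
[184 176 150 163 195 315 344 358 363 347 372 361 358 359 347 346 246 114
  58  47  50  60]
```

Run:
```python
import pickle
from h import *
n=np.array([np.sin(np.radians(5.4)),np.cos(np.radians(5.4))])
s,d=pickle.load(open("g_wrist.pkl","rb"));W=cloud(d,s)
for c in (400,440,460):
    print(d['image'][294:316,c].sum(1))
    print([(r,round(1000*W[r,c,:2]@n,1),round(1000*W[r,c,2],1)) for r in range(250,318,2)])
    print([1000*onplane(d,[[c,r]],h,s)[0,:2]@n for r,h in ((258.5,.1),(270.3,.1),(297.3,.128))])
```

```text
[ 64  63  93 179 216 236 264 251 262 265 263 255 251 262 256 260 258 257
 316 359 383 373]
[(250, np.float64(111.8), np.float64(100.6)), (252, np.float64(111.6), np.float64(102.7)), (254, np.float64(110.1), np.float64(100.5)), (256, np.float64(109.6), np.float64(101.4)), (258, np.float64(108.8), np.float64(101.1)), (260, np.float64(108.0), np.float64(101.3)), (262, np.float64(106.9), np.float64(100.3)), (264, np.float64(106.3), np.float64(101.0)), (266, np.float64(105.3), np.float64(100.5)), (268, np.float64(104.4), np.float64(100.0)), (270, np.float64(105.5), np.float64(105.9)), (272, np.float64(105.1), np.float64(107.0)), (274, np.float64(104.9), np.float64(108.4)), (276, np.float64(105.7), np.float64(113.0)), (278, np.float64(105.2), np.float64(113.6)), (280, np.float64(105.4), np.float64(116.3)), (282, np.float64(104.8), np.float64(116.8)), (284, np.float64(105.8), np.float64(121.4)), (286, np.float64(105.4), np.float64(122.0)), (288, np.float64(105.4), np.float64(124.0)), (290, np.float64(105.5), np.float64(126.0)), (292, np.float64(104.9), np.float64(126.3)), (294, np.float64(1
[... 3341 characters left out ...]
), np.float64(124.4)), (292, np.float64(105.7), np.float64(127.9)), (294, np.float64(104.8), np.float64(127.3)), (296, np.float64(103.8), np.float64(126.7)), (298, np.float64(103.8), np.float64(128.3)), (300, np.float64(103.4), np.float64(128.9)), (302, np.float64(102.4), np.float64(128.2)), (304, np.float64(102.1), np.float64(129.0)), (306, np.float64(101.4), np.float64(129.0)), (308, np.float64(100.3), np.float64(128.1)), (310, np.float64(99.9), np.float64(128.9)), (312, np.float64(98.8), np.float64(128.0)), (314, np.float64(88.4), np.float64(106.9)), (316, np.float64(87.9), np.float64(107.4))]
[np.float64(108.36494727472886), np.float64(103.60607211256703), np.float64(103.91984235159968)]
```

Depth shows the rubber strip's outer face at 105.2 mm, protruding 1.5 mm from the steel, with the tape edge at 108.7 mm. That leaves about 3.5 mm to push.

Request:
carry_out(
  moves=[
    [0,1.5,0,0,0],
    [0,1.5,0,0,0],
    [0,0.6,0,0,0],
    [0,0,0,0,0],
    [0,0,0,0,0],
    [0,0,0,0,0],
    [0,0,0,0,0],
    [0,0,0,0,0],
  ],
)

```text
t: 8.02
tcp_pos: [0.5296, 0.0401, 0.0816]
orientation: [-2.317, -2.121, 0.0]
force: [-1.4, -1.9, -2.0]
finger_gap: 0.0001
```

```bash
python3 look.py g2 wrist
python3 - <<'E'
import pickle
from h import *
n=np.array([np.sin(np.radians(5.4)),np.cos(np.radians(5.4))])
s,d=pickle.load(open("g2_wrist.pkl","rb"));W=cloud(d,s)
f=[];tp=[]
hsv=cv2.cvtColor(d['image'],cv2.COLOR_RGB2HSV)
for c in range(400,630,2):
    z=W[240:330,c,2];y=W[240:330,c,:2]@n
    f+=list(y[(z>.108)&(z<.123)])
    b=np.where((hsv[200:300,c,1]>120)&(d['image'][200:300,c,2]>80))[0]+200
    if len(b): tp.append(b.max()+.5); 
print("face",np.median(f),len(f),"tape row",np.median(tp),1000*onplane(d,[[500,np.median(tp)]],.1006,s)[0,:2]@n)
cv2.imwrite("pics/g2_z.png",cv2.resize(d['image'][230:330,380:540,::-1],None,fx=5,fy=5,interpolation=cv2.INTER_NEAREST))
E
```

```text
8.0667 [0.5296 0.0401 0.0816] 84.94 [-1.19 -2.28 -1.38] 0.00036720078439216915
face 0.10770044399828152 1724 tape row 265.5 108.52808445671552
```

View pics/g2_z.png

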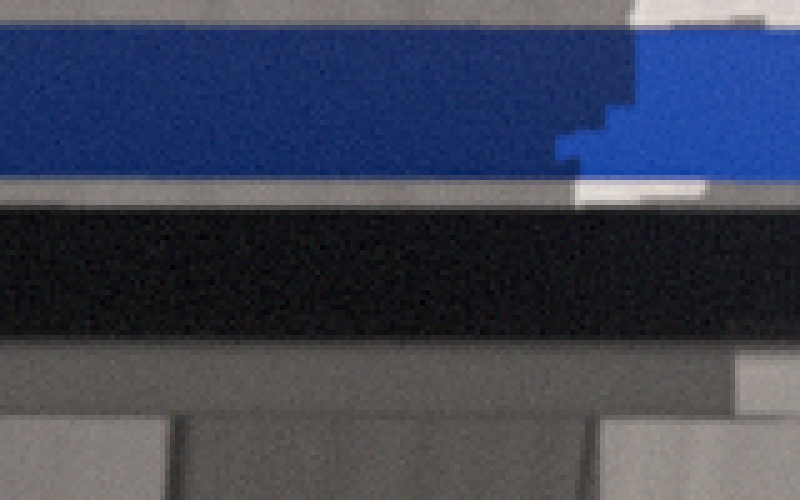

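Request:
carry_out(
  moves=[
    [0,1,0,0,0],
    [0,0,0,0,0],
    [0,0,0,0,0],
    [0,0,0,0,0],
    [0,0,0,0,0],
    [0,0,0,0,0],
    [0,0,0,0,0],
    [0,0,0,0,0],
  ],
)

```text
t: 8.73
tcp_pos: [0.5298, 0.0411, 0.0817]
orientation: [-2.317, -2.121, 0.0]
force: [-1.2, -3.9, -1.4]
finger_gap: 0.0001
```

```bash
cat > face.py <<'E'
import pickle,sys
from h import *
n=np.array([np.sin(np.radians(5.4)),np.cos(np.radians(5.4))])
s,d=pickle.load(open(sys.argv[1],"rb"));c0,c1,r0,r1=map(int,sys.argv[2].split(','));W=cloud(d,s)
f=[];tp=[]
hsv=cv2.cvtColor(d['image'],cv2.COLOR_RGB2HSV)
for c in range(c0,c1,2):
    b=np.where((hsv[r0:r1,c,1]>120)&(d['image'][r0:r1,c,2]>80))[0]+r0
    if not len(b): continue
    z=W[b.max():b.max()+60,c,2];y=W[b.max():b.max()+60,c,:2]@n
    k=(z>.108)&(z<.123)
    if k.any(): f.append(np.median(y[k])); tp.append(onplane(d,[[c,b.max()+.5]],.1006,s)[0,:2]@n)
f=np.array(f);tp=np.array(tp);print("face",np.median(f),"tape",np.median(tp),"gap",1000*np.median(tp-f),len(f))
E
python3 look.py g3 wrist;python3 face.py g2_wrist.pkl 400,630,200,300;python3 face.py g3_wrist.pkl 400,630,200,300
```

```text
8.7833 [0.5298 0.0411 0.0817] 84.95 [-2.52 -3.26 -2.14] -1.0308064296835234e-05
face 0.10769565575275272 tape 0.10860645745811447 gap 0.8837901271451232 115
face 0.10871736593304614 tape 0.10856854376666689 gap -0.16154410151465737 115
```

The rubber face and the tape edge now agree to 0.2 mm. I'll retreat and look at the key.

Request:
carry_out(
  moves=[
    [0,-5,0,0,0],
    [0,-10,0,0,0],
    [0,-5,0,-5,0],
    [0,0,2,-30,0],
    [0,0,4,-36,0],
    [0,2,6,-36,0],
    [0,10,6,-36,0],
    [0,15,6,-36,0],
  ],
)

```text
t: 9.45
tcp_pos: [0.5543, 0.0447, 0.2633]
orientation: [2.319, 2.119, 0.001]
force: [1.2, 0.2, -0.0]
finger_gap: -0.0002
```

Request:
carry_out(
  moves=[
    [40,15,5,-30,0],
    [40,15,0,-20,0],
    [40,0,0,0,0],
    [40,0,0,0,0],
    [40,0,0,0,0],
    [40,0,0,0,0],
    [40,0,0,0,0],
    [40,0,0,0,0],
  ],
)

```text
t: 10.12
tcp_pos: [0.5616, 0.0748, 0.3099]
orientation: [-2.317, -2.12, 0.002]
force: [-0.3, -0.8, 0.1]
finger_gap: 0.0403
```

```bash
python3 look.py i wrist scene top
```

```text
10.2667 [0.5619 0.0751 0.3103] 84.93 [0.62 0.86 0.16] 0.03994020202877293
```

View pics/i_wrist.png

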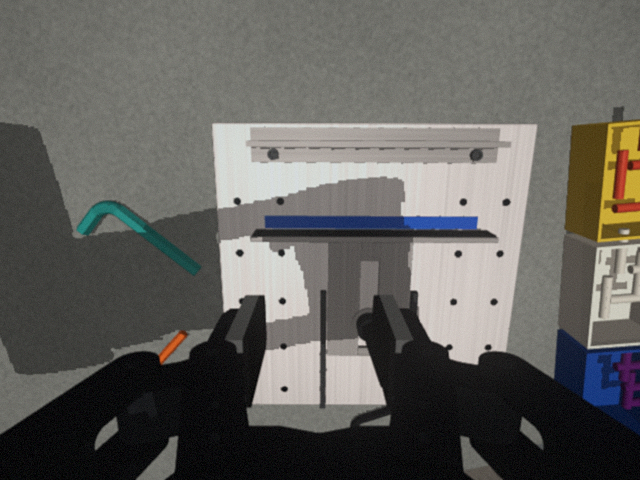

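```bash
cat > cyl.py <<'E'
from h import *
from scipy.optimize import least_squares
def fit(P,axis0,r=.0073):
    c0=np.median(P,0);
    def res(q):
        a=axis0+np.array(q[3:6]);a=a/np.linalg.norm(a);v=P-(c0+q[:3]);v=v-np.outer(v@a,a);return np.r_[np.linalg.norm(v,axis=1)-r, (q[:3]@a)*10,(np.linalg.norm(axis0+q[3:6])-1)*.1]
    best=None
    for k in range(6):
        q0=np.r_[np.random.randn(3)*.007,0,0,0]
        o=least_squares(res,q0,loss='soft_l1',f_scale=.0015)
        if best is None or o.cost<best.cost: best=o
    a=axis0+best.x[3:6];a/=np.linalg.norm(a);return c0+best.x[:3],a,np.median(abs(best.fun[:-2]))
E
python3 - <<'E'
import pickle
from cyl import *
np.random.seed(0)
for nm in ["c_wrist","b_wrist","i_scene","d_scene"]:
    s,d=pickle.load(open(nm+".pkl","rb"));W=cloud(d,s if 'wrist' in nm else None)
    gray=d['image'].sum(2)
    m=(W[...,2]>.13)&(W[...,2]<.225)&(abs(W[...,0]-.605)<.03)&(abs(W[...,1]+.03)<.035)&(gray<250)
    P=W[m];c,a,e=fit(P,np.array([0,0,1.]))
    # at heights
    f=lambda z:(c+a*(z-c[2])/a[2]).round(4)
    print(nm,len(P),"axis",a.round(3),"e",e,"z.1245",f(.1245),"z.2",f(.2),"z.245",f(.245))
    m=(W[...,2]>.228)&(W[...,2]<.27)&(abs(W[...,0]-.605)<.03)&(W[...,1]>-.005)&(W[...,1]<.05)&(gray<250)
    P=W[m]
    if len(P)>30:
        c,a,e=fit(P,np.array([0,1.,0]));print("  short",len(P),c.round(4),a.round(3),e,P.max(0),P.min(0))
E
```

```text
c_wrist 956 axis [0.027 0.129 0.991] e 0.00028108581149748155 z.1245 [ 0.598  -0.0412  0.1245] z.2 [ 0.6    -0.0313  0.2   ] z.245 [ 0.6013 -0.0255  0.245 ]
  short 1433 [0.6052 0.0085 0.2396] [ 0.12   0.983 -0.14 ] 0.00037961378231228873 [0.61345964 0.02391564 0.25080044] [ 0.59627661 -0.00499219  0.23465112]
b_wrist 975 axis [0.027 0.129 0.991] e 0.000293814969487282 z.1245 [ 0.598  -0.0411  0.1245] z.2 [ 0.6    -0.0313  0.2   ] z.245 [ 0.6012 -0.0255  0.245 ]
  short 1428 [0.6052 0.0086 0.2396] [ 0.119  0.983 -0.137] 0.00041901367674418953 [0.61354066 0.0241787  0.25055521] [ 0.59614782 -0.00492715  0.23532256]
i_scene 204 axis [0.025 0.133 0.991] e 0.0009107737445264797 z.1245 [ 0.5985 -0.0449  0.1245] z.2 [ 0.6004 -0.0348  0.2   ] z.245 [ 0.6015 -0.0287  0.245 ]
  short 74 [0.6063 0.0066 0.2392] [ 0.134  0.977 -0.166] 0.0007968522336358505 [0.61731792 0.01892692 0.24906881] [ 0.5979801  -0.00499623  0.2341844 ]
d_scene 217 axis [0.023 0.129 0.991] e 0.0009371873244803045 z.1245 [ 0.5989 -0.0445  0.1245] z.2 [ 0.6006 -0.0347  0.2   ] z.245 [ 0.6017 -0.0288  0.245 ]
  short 83 [0.6097 0.0073 0.2394] [-0.786  0.603 -0.136] 0.001680897403560016 [0.61655834 0.02858392 0.24859732] [ 0.57513014 -0.0044395   0.22803843]
```

Run:
```python
import pickle
from h import *
for nm in ["i_wrist","e_wrist"]:
    s,d=pickle.load(open(nm+".pkl","rb"));W=cloud(d,s)
    R=Ro.from_rotvec(s['orientation']).as_matrix();T=(W-s['tcp_pos'])@R*1000
    m=(T[...,2]<0)&(np.abs(T[...,1])<70)&(abs(T[...,0])<60)
    print(nm)
    for z in range(-140,0,6):
        k=m&(T[...,2]>=z)&(T[...,2]<z+6)
        if k.sum()>5:
            P=T[k];print(z,k.sum(),"x",np.percentile(P[:,0],[2,98]).round(),"y",np.percentile(P[:,1],[2,98]).round(), "inner |y|",np.abs(P[:,1]).min().round(1))
```

```text
i_wrist
-122 2727 x [17. 21.] y [-22.  20.] inner |y| 7.7
-116 5998 x [10. 18.] y [-53.  52.] inner |y| 0.0
-110 11014 x [ 6. 18.] y [-57.  55.] inner |y| 0.0
-104 10777 x [ 0. 18.] y [-59.  57.] inner |y| 0.1
-98 5890 x [-7. 18.] y [-58.  55.] inner |y| 4.4
-92 4920 x [-11.  17.] y [-56.  53.] inner |y| 15.3
-86 10780 x [-10.  13.] y [-53.  51.] inner |y| 17.6
-80 3802 x [-10.  14.] y [-52.  50.] inner |y| 18.4
-74 1767 x [ 7. 14.] y [-47.  44.] inner |y| 20.1
-68 1679 x [-10.  12.] y [-29.  27.] inner |y| 18.5
-62 933 x [-10.  12.] y [-28.  25.] inner |y| 18.5
-56 1092 x [-10.  12.] y [-34.  32.] inner |y| 18.5
-50 931 x [-9. 12.] y [-34.  32.] inner |y| 18.5
-44 822 x [-10.  12.] y [-34.  32.] inner |y| 18.5
-38 677 x [-10.  12.] y [-33.  30.] inner |y| 18.5
-32 233 x [-10.  11.] y [-26.  24.] inner |y| 18.5
e_wrist
-122 2963 x [18. 21.] y [-19.  17.] inner |y| 5.0
-116 7623 x [10. 18.] y [-53.  51.] inner |y| 0.0
-110 11307 x [ 6. 18.] y [-56.  54.] inner |y| 0.0
-104 11161 x [-0. 18.] y [-53.  51.] inner |y| 0.1
-98 8625 x [-4. 18.] y [-48.  46.] inner |y| 2.7
-92 4782 x [-8. 17.] y [-44.  42.] inner |y| 2.1
-86 7495 x [-8. 13.] y [-39.  36.] inner |y| 1.6
-80 4267 x [-8. 14.] y [-36.  33.] inner |y| 1.1
-74 2657 x [-8. 14.] y [-28.  27.] inner |y| 0.5
-68 1206 x [-10.  13.] y [-18.  15.] inner |y| 0.1
-62 519 x [-8. 12.] y [-8.  5.] inner |y| 0.1
-56 692 x [ 7. 12.] y [-14.  12.] inner |y| 0.1
-50 662 x [ 7. 12.] y [-14.  12.] inner |y| 0.1
-44 571 x [ 7. 12.] y [-14.  12.] inner |y| 0.1
-38 485 x [ 7. 12.] y [-14.  11.] inner |y| 0.0
-32 132 x [ 7. 12.] y [-11.   9.] inner |y| 0.0
-26 637 x [-23. -17.] y [-32.  70.] inner |y| 21.1
-20 1424 x [-21. -16.] y [-32.  69.] inner |y| 19.6
-14 1058 x [-59. -16.] y [-32.  69.] inner |y| 18.1
-8 950 x [-18. -16.] y [-32.  69.] inner |y| 17.9
-2 292 x [-19. -16.] y [-32.  69.] inner |y| 18.1
```

Run:
```python
from h import *
from workcell import sensors
s=sensors.read_state()
plan(s,[(.6003,-.0308,.30,83.3,40,5),(.6003,-.0308,.157,83.3,40,6),(.6003,-.0308,.157,83.3,10,5)])
```

```text
[[40, -20, 10, 2, 0.3], [40, -21, 9, 2, 0.4], [40, -20, 10, 2, 0.3], [40, -20, 10, 2, 0.3], [40, -21, 10, 2, 0.3], [40, 0, 0, 24, 0], [40, 0, 0, 24, 0], [40, 0, 0, 24, 0]]
[[40, 0, 0, 24, 0], [40, 0, 0, 23, 0], [40, 0, 0, 24, 0], [10, 0, 0, 0, 0], [10, 0, 0, 0, 0], [10, 0, 0, 0, 0], [10, 0, 0, 0, 0], [10, 0, 0, 0, 0]]
end [600.4 -31.3 157.3] 83.3
```

Request:
carry_out(
  moves=[
    [40,-20,10,2,0.3],
    [40,-21,9,2,0.4],
    [40,-20,10,2,0.3],
    [40,-20,10,2,0.3],
    [40,-21,10,2,0.3],
    [40,0,0,24,0],
    [40,0,0,24,0],
    [40,0,0,24,0],
  ],
)

```text
t: 10.93
tcp_pos: [0.6007, -0.0317, 0.2279]
orientation: [2.347, 2.087, 0.001]
force: [0.1, 0.2, -0.8]
finger_gap: 0.04
```

Request:
carry_out(
  moves=[
    [40,0,0,24,0],
    [40,0,0,23,0],
    [40,0,0,24,0],
    [40,0,0,0,0],
    [40,0,0,0,0],
    [40,0,0,0,0],
    [40,0,0,0,0],
    [40,0,0,0,0],
  ],
)

```text
t: 11.6
tcp_pos: [0.6015, -0.0311, 0.1592]
orientation: [2.345, 2.088, 0.002]
force: [0.1, -0.8, 1.2]
finger_gap: 0.04
```

```bash
python3 look.py j wrist scene
python3 - <<'E'
import pickle
from h import *
s,d=pickle.load(open("j_scene.pkl","rb"));cv2.imwrite("pics/j_z.png",cv2.resize(d['image'][200:350,240:440,::-1],None,fx=4,fy=4))
E
```

```text
11.7 [ 0.6012 -0.031   0.1588] 83.35 [ 1.03 -0.57  1.3 ] 0.04004266065105093
```

View pics/j_z.png

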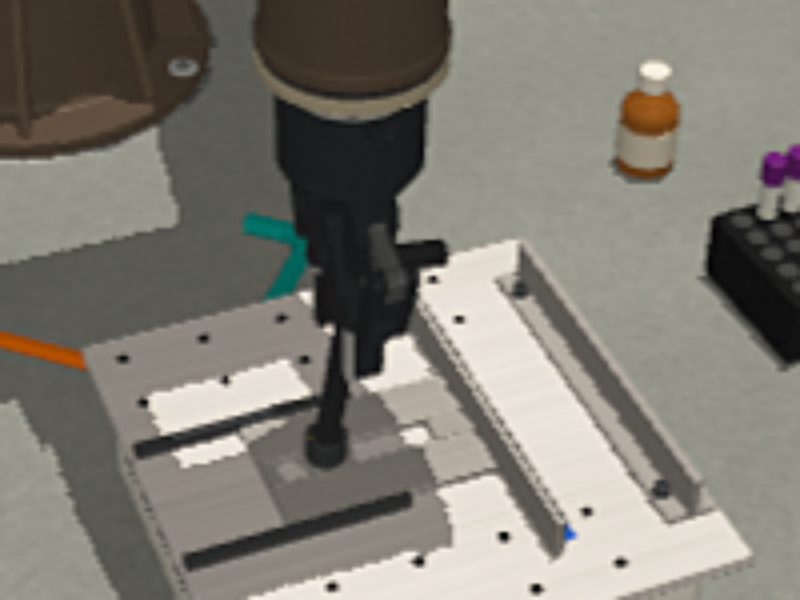

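View pics/j_wrist.png

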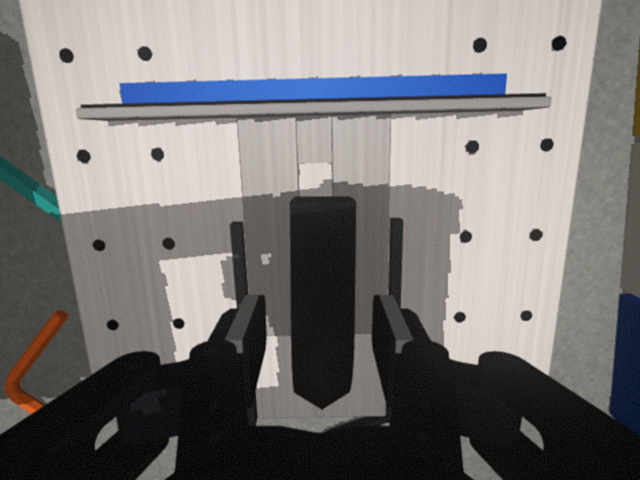

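The key's short arm (columns 291–355) sits centred between the jaws (columns 265–372), and the fence edge stays aligned with the tape. Closing.

Request:
carry_out(
  moves=[
    [8,0,0,0,0],
    [8,0,0,0,0],
    [8,0,0,0,0],
    [8,0,0,0,0],
    [8,0,0,0,0],
    [8,0,0,0,0],
    [8,0,0,-5,0],
    [8,0,0,-7,0],
  ],
)

```text
t: 12.37
tcp_pos: [0.6003, -0.0309, 0.1694]
orientation: [-2.346, -2.088, 0.001]
force: [-0.8, 0.2, -3.0]
finger_gap: 0.0132
```

Request:
carry_out(
  moves=[
    [8,0,0,-10,0],
    [8,0,0,-12,0],
    [8,0,0,-12,0],
    [8,0,0,-10,0],
    [8,0,0,-10,0],
    [8,0,0,-10,0],
    [8,0,0,0,0],
    [8,0,0,0,0],
  ],
)

```text
t: 13.03
tcp_pos: [0.6008, -0.031, 0.2342]
orientation: [2.346, 2.088, 0.001]
force: [0.0, 0.2, -3.2]
finger_gap: 0.0131
```

```bash
python3 look.py k wrist scene
python3 - <<'E'
import pickle
from h import *
s,d=pickle.load(open("k_scene.pkl","rb"));cv2.imwrite("pics/k_z.png",cv2.resize(d['image'][200:350,240:440,::-1],None,fx=4,fy=4))
E
```

```text
13.1333 [ 0.6002 -0.031   0.2332] 83.35 [-0.43  0.42 -3.63] 0.013332256773511476
```

View pics/k_z.png

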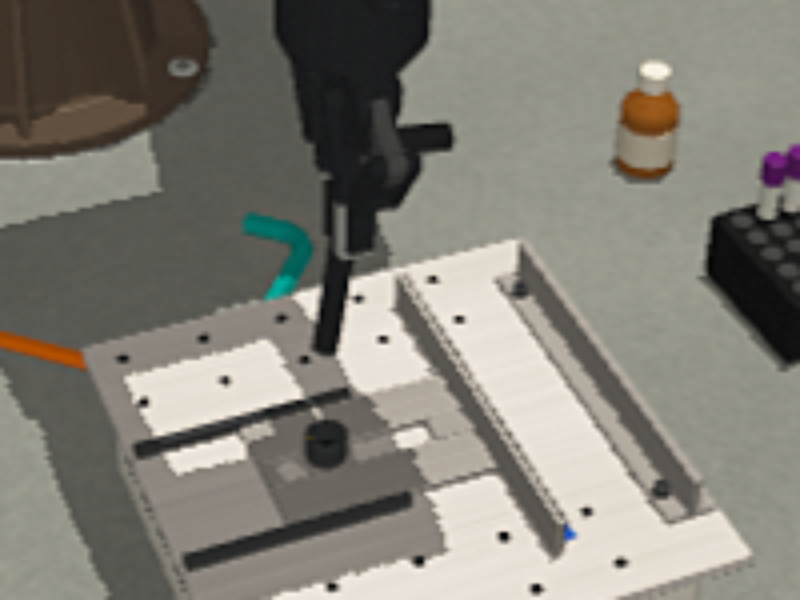

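View pics/k_wrist.png

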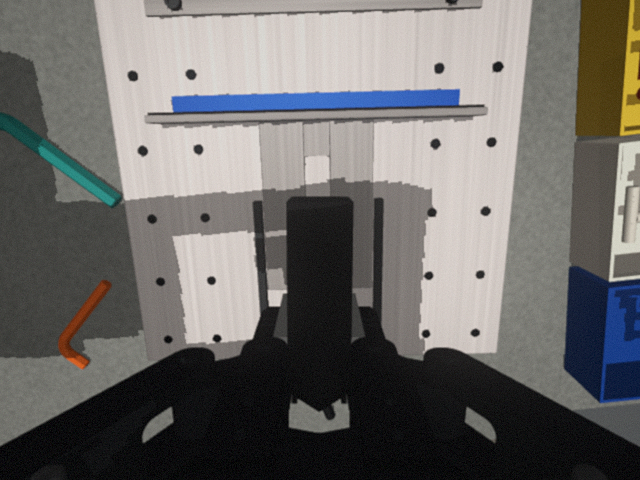

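```bash
python3 - <<'E'
import pickle
from h import *
th=np.radians(5.4);n=np.array([np.sin(th),np.cos(th)]);u=np.array([np.cos(th),-np.sin(th)])
for nm in ["c_wrist","i_wrist"]:
    s,d=pickle.load(open(nm+".pkl","rb"));W=cloud(d,s);v=W[...,:2]@n;uu=W[...,:2]@u;z=W[...,2]
    for z0,z1 in ((.102,.106),(.106,.112),(.112,.12),(.12,.126),(.126,.132),(.132,.14)):
        k=(v>.15)&(v<.22)&(z>=z0)&(z<z1)&(abs(uu-.6)<.15)
        if k.sum()>5: print(nm,z0,k.sum(),"v",np.percentile(v[k],[1,25,50,75,99]).round(4),"u",np.percentile(uu[k],[1,99]).round(3))
    k=(abs(z-.1)<.005)&(abs(uu-.6)<.2)&(abs(v-.06)<.2);print("platform v",np.percentile(v[k],[.3,99.7]),"u",np.percentile(uu[k],[.3,99.7]))
s,d=pickle.load(open("k_scene.pkl","rb"));W=cloud(d);v=W[...,:2]@n;uu=W[...,:2]@u;z=W[...,2]
# rack
from workcell import models
E
python3 - <<'E'
import sys;sys.path.insert(0,'.')
from h import *
from workcell import eyes,models
th=np.radians(5.4);n=np.array([np.sin(th),np.cos(th)]);u=np.array([np.cos(th),-np.sin(th)])
d=eyes.get_image("scene");W=cloud(d)
for t in ["rack","amber_bottle"]:
    r=models.regions_of(d,t)
    if r:
        P=W[r[0]["mask"]];P=P[np.isfinite(P[:,0])];print(t,r[0]["p"],np.percentile(P,[2,98],axis=0).round(3))
E
```

```text
c_wrist 0.102 7358 v [0.1567 0.1754 0.1815 0.1954 0.2006] u [0.473 0.708]
c_wrist 0.106 808 v [0.1707 0.1772 0.1819 0.1847 0.1993] u [0.491 0.704]
c_wrist 0.112 371 v [0.1842 0.1845 0.1846 0.1847 0.1849] u [0.491 0.706]
c_wrist 0.12 287 v [0.1843 0.1845 0.1846 0.1847 0.1849] u [0.492 0.706]
c_wrist 0.126 2163 v [0.1844 0.1856 0.1869 0.1883 0.1896] u [0.491 0.707]
platform v [-0.0817965  0.2039186] u [0.45498947 0.74264902]
i_wrist 0.102 6867 v [0.1545 0.1762 0.183  0.1948 0.2005] u [0.475 0.708]
i_wrist 0.106 500 v [0.1715 0.1764 0.1798 0.1901 0.1999] u [0.492 0.706]
i_wrist 0.112 35 v [0.1776 0.1895 0.1895 0.1896 0.1896] u [0.506 0.589]
i_wrist 0.12 27 v [0.1895 0.1895 0.1895 0.1895 0.1895] u [0.535 0.558]
i_wrist 0.126 1655 v [0.1845 0.1858 0.1871 0.1884 0.1896] u [0.491 0.707]
platform v [-0.0825571   0.20422934] u [0.45533014 0.74253925]
rack 0.84 [[0.466 0.313 0.001]
 [0.576 0.514 0.099]]
amber_bottle 0.93 [[0.327 0.327 0.004]
 [0.36  0.365 0.087]]
```

Key is out and held (about 3 N, gap 13 mm). Next I'll flip it in the grip by rolling the long arm over the fixed fence's top edge (v≈0.1845, z=0.128).

```bash
cat > flip.py <<'E'
from h import *
from workcell import sensors
th=np.radians(5.4)
def wv(u,v): return (u*np.cos(th)+v*np.sin(th), -u*np.sin(th)+v*np.cos(th))
E=np.array([.1845,.128]);L=.076
def G(ph):
    p=np.radians(ph);return E+L*np.array([np.sin(p),np.cos(p)])-.007*np.array([np.cos(p),-np.sin(p)])
E
python3 - <<'E'
from flip import *
s=sensors.read_state();U=.63
w=[(*wv(.62,.10),.233,84.6,8,3),(*wv(U,.168),.20,84.6,8,3),(*wv(U,.172),.1555,84.6,8,2)]
n0=8
for ph,n in [(7.4,4),(16,2),(24,2),(31,2),(38,2),(45,2),(52,2)]:
    g=G(ph);w.append((*wv(U,g[0]),g[1]-.048,84.6,8,n))
plan(s,w,dec=1)
E
```

```text
[[8, 24.9, 6, 0, -0.4], [8, 24.9, 6.1, 0, -0.4], [8, 24.8, 6.3, 0, -0.5], [8, 22.7, 3.4, 11, 0], [8, 22.6, 3.3, 11, 0], [8, 22.7, 3.4, 11, 0], [8, 2, 0, 22.3, 0], [8, 2, 0, 22.2, 0]]
[[8, 3.8, 0, -0.2, 0], [8, 3.9, 0, -0.2, 0], [8, 3.8, 0, -0.2, 0], [8, 3.8, 0, -0.2, 0], [8, 5.7, 0, 0.7, 0], [8, 5.7, 0, 0.6, 0], [8, 5.1, 0, 1.4, 0], [8, 5.2, 0, 1.3, 0]]
[[8, 4.3, 0, 1.8, 0], [8, 4.3, 0, 1.8, 0], [8, 4.1, 0, 2.3, 0], [8, 4.1, 0, 2.2, 0], [8, 3.7, 0, 2.8, 0], [8, 3.8, 0, 2.7, 0], [8, 3.4, 0, 3.2, 0], [8, 3.4, 0, 3.2, 0]]
end [649.8 179.8 132.3] 84.6
```

Request:
carry_out(
  moves=[
    [8,24.9,6,0,-0.4],
    [8,24.9,6.1,0,-0.4],
    [8,24.8,6.3,0,-0.5],
    [8,22.7,3.4,11,0],
    [8,22.6,3.3,11,0],
    [8,22.7,3.4,11,0],
    [8,2,0,22.3,0],
    [8,2,0,22.2,0],
  ],
)

```text
t: 13.95
tcp_pos: [0.6442, 0.1135, 0.1554]
orientation: [2.321, 2.117, 0.001]
force: [-0.6, -0.2, -3.1]
finger_gap: 0.0131
```

Request:
carry_out(
  moves=[
    [8,3.8,0,-0.2,0],
    [8,3.9,0,-0.2,0],
    [8,3.8,0,-0.2,0],
    [8,3.8,0,-0.2,0],
    [8,5.7,0,0.7,0],
    [8,5.7,0,0.6,0],
    [8,5.1,0,1.4,0],
    [8,5.2,0,1.3,0],
  ],
)

```text
t: 14.62
tcp_pos: [0.648, 0.1484, 0.1545]
orientation: [2.321, 2.114, 0.002]
force: [-0.5, -5.7, -0.6]
finger_gap: 0.0129
```

```bash
python3 look.py l scene
python3 - <<'E'
import pickle
from h import *
s,d=pickle.load(open("l_scene.pkl","rb"));print(s['wrist_torque']);cv2.imwrite("pics/l_z.png",cv2.resize(d['image'][180:330,260:460,::-1],None,fx=4,fy=4))
E
```

```text
14.6667 [0.648  0.1492 0.1542] 84.66 [-0.46 -4.16 -1.37] 0.013437358002157437
[-1.48385264 -0.02162563  0.01875199]
```

View pics/l_z.png

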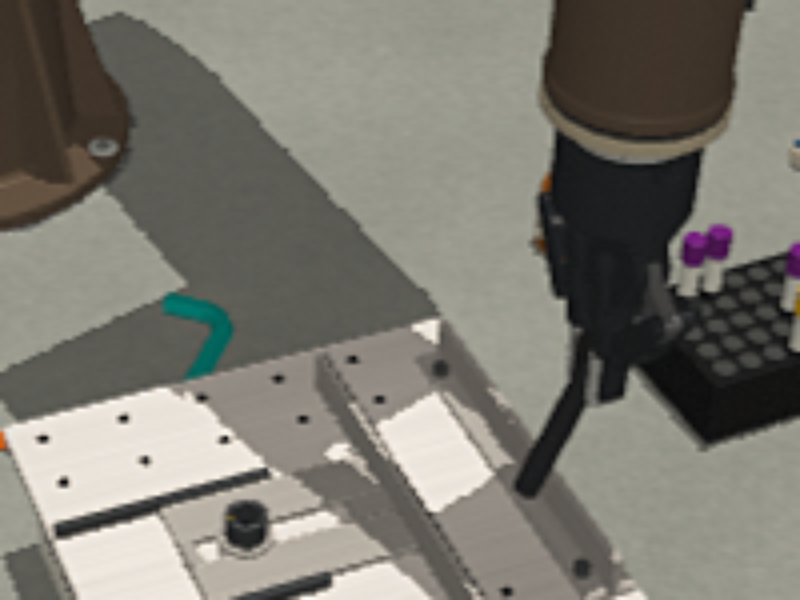

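The key is pivoting in the grip at only 4–6 N. Continuing the roll.

Request:
carry_out(
  moves=[
    [8,4.3,0,1.8,0],
    [8,4.3,0,1.8,0],
    [8,4.1,0,2.3,0],
    [8,4.1,0,2.2,0],
    [8,3.7,0,2.8,0],
    [8,3.8,0,2.7,0],
    [8,3.4,0,3.2,0],
    [8,3.4,0,3.2,0],
  ],
)

```text
t: 15.33
tcp_pos: [0.6509, 0.18, 0.1337]
orientation: [2.322, 2.115, 0.002]
force: [0.6, -3.2, 4.0]
finger_gap: 0.013
```

```bash
python3 look.py m scene
python3 - <<'E'
from flip import *
import pickle
s,d=pickle.load(open("m_scene.pkl","rb"));cv2.imwrite("pics/m_z.png",cv2.resize(d['image'][180:330,260:460,::-1],None,fx=4,fy=4))
w=[];U=.63
for ph,n in [(60,2),(68,2),(76,2),(84,2),(90,2),(93,2)]:
    g=G(ph);w.append((*wv(U,g[0]),g[1]-.048,84.6,8,n))
plan(s,w,dec=1,start=(649.8,179.8,132.3,84.6))
E
```

```text
15.3833 [0.6506 0.1806 0.1329] 84.66 [ 1.65 -1.61  1.95] 0.013291191771451884
[[8, 3.3, 0, 4.1, -0], [8, 3.4, 0, 4.1, -0], [8, 2.7, 0, 4.6, -0], [8, 2.8, 0, 4.5, -0], [8, 2.1, 0, 4.9, -0], [8, 2.1, 0, 4.9, -0], [8, 1.4, 0, 5.1, -0], [8, 1.4, 0, 5.2, -0]]
[[8, 0.6, 0, 4, -0], [8, 0.5, 0, 3.9, -0], [8, 0.2, 0, 2, -0], [8, 0.1, 0, 2, -0], [8, 0, 0, 0, 0], [8, 0, 0, 0, 0], [8, 0, 0, 0, 0], [8, 0, 0, 0, 0]]
end [651.7 200.3  83. ] 84.6
```

View pics/m_z.png

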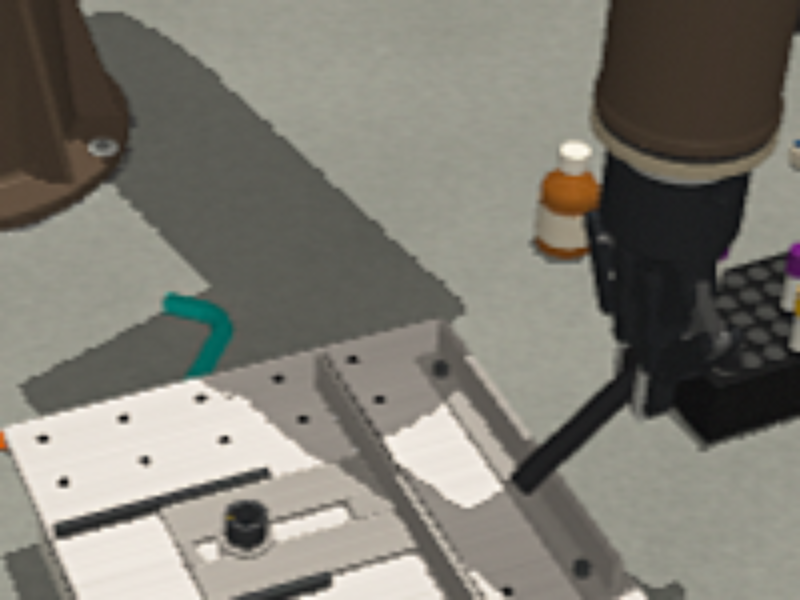

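Request:
carry_out(
  moves=[
    [8,3.3,0,4.1,0],
    [8,3.4,0,4.1,0],
    [8,2.7,0,4.6,0],
    [8,2.8,0,4.5,0],
    [8,2.1,0,4.9,0],
    [8,2.1,0,4.9,0],
    [8,1.4,0,5.1,0],
    [8,1.4,0,5.2,0],
  ],
)

```text
t: 16.05
tcp_pos: [0.6522, 0.1992, 0.0954]
orientation: [2.323, 2.115, 0.001]
force: [1.5, -1.4, 4.0]
finger_gap: 0.0134
```

Request:
carry_out(
  moves=[
    [8,0.6,0,4,0],
    [8,0.5,0,3.9,0],
    [8,0.2,0,2,0],
    [8,0.1,0,2,0],
    [8,0,0,0,0],
    [8,0,0,0,0],
    [8,0,0,0,0],
    [8,0,0,0,0],
  ],
)

```text
t: 16.72
tcp_pos: [0.6521, 0.2002, 0.0838]
orientation: [-2.323, -2.115, -0.0]
force: [0.7, 2.6, 2.9]
finger_gap: 0.0131
```

```bash
python3 look.py n scene wrist
python3 - <<'E'
import pickle
from h import *
s,d=pickle.load(open("n_scene.pkl","rb"));cv2.imwrite("pics/n_z.png",cv2.resize(d['image'][180:330,260:460,::-1],None,fx=4,fy=4))
E
```

```text
16.8167 [0.6521 0.2002 0.0838] 84.64 [2.13 1.93 1.77] 0.013279382157401527
```

View pics/n_z.png

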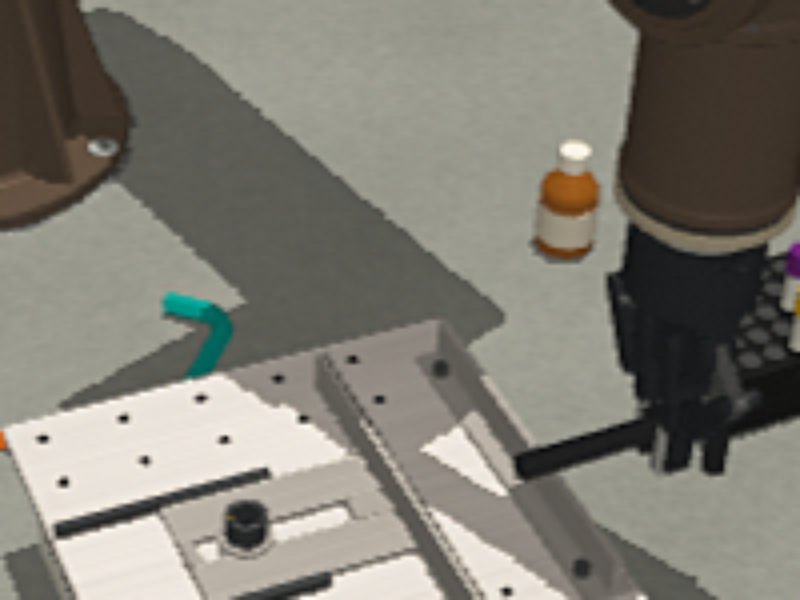

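View pics/n_wrist.png

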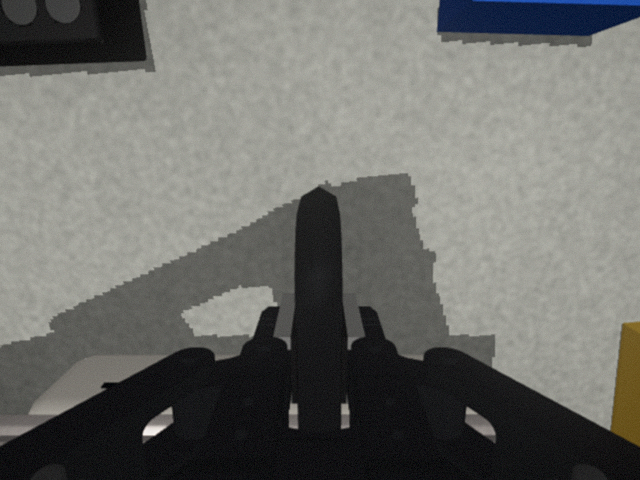

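The long arm now lies across the fence, about level, with the bend pointing away (+y) and the short arm down. I'll lift it and measure the key in the hand.

Request:
carry_out(
  moves=[
    [8,0,0,-10,0],
    [8,0,0,-20,0],
    [8,0,0,-20,0],
    [8,0,0,-20,0],
    [8,0,0,-15,0],
    [8,0,0,0,0],
    [8,0,0,0,0],
    [8,0,0,0,0],
  ],
)

```text
t: 17.48
tcp_pos: [0.6512, 0.1999, 0.1677]
orientation: [-2.322, -2.115, 0.002]
force: [0.6, -0.2, -3.5]
finger_gap: 0.0129
```

```bash
python3 look.py o scene wrist
python3 - <<'E'
import pickle
from cyl import *
np.random.seed(0)
s,d=pickle.load(open("o_scene.pkl","rb"));cv2.imwrite("pics/o_z.png",cv2.resize(d['image'][160:310,260:460,::-1],None,fx=4,fy=4))
G=s['tcp_pos']+[0,0,.048];print("G",G)
n=np.array([np.sin(np.radians(5.36)),np.cos(np.radians(5.36)),0])
W=cloud(d);q=(W-G);v=q@n
m=(v<-.02)&(v>-.1)&(abs(q[...,2])<.04)&(abs(q[...,0]+v*0)<.03)&(d['image'].sum(2)<250)
P=W[m];c,a,e=fit(P,-n);print(len(P),c-G,a,e,"tilt",np.degrees(np.arcsin(a[2])),"z at G",(c+a*(-((c-G)@n)/(a@n)))[2]-G[2], "vmin",v[m].min())
s,d=pickle.load(open("o_wrist.pkl","rb"));W=cloud(d,s);q=W-G;v=q@n
m=(v>.011)&(v<.025)&(abs(q[...,0])<.02)&(q[...,2]>-.005)&(q[...,2]<.03)
P=W[m];c,a,e=fit(P,-n);print("wrist",len(P),c-G,a,e,"tilt",np.degrees(np.arcsin(a[2])))
m=(v>.0)&(v<.08)&(abs(q[...,0])<.02)&(q[...,2]>-.07)&(q[...,2]<.03)&(d['image'].sum(2)<200)
for b in np.arange(.0,.06,.004):
    k=m&(v>=b)&(v<b+.004)
    if k.any():print(round(b,3),k.sum(),"ztop",np.percentile(q[k][:,2],[50,95]).round(4))
E
```

```text
17.5833 [0.6511 0.1999 0.1672] 84.64 [ 0.13 -0.52 -3.34] 0.013142948906312759
G [0.65118194 0.19994109 0.21566205]
242 [-0.00598767 -0.05888523  0.0016564 ] [-0.09722252 -0.99454134 -0.03788546] 0.0010229243265513542 tilt -2.1711968312124283 z at G 0.0039003615066110775 vmin -0.09913264960743509
wrist 5435 [0.00099031 0.01676303 0.0171056 ] [ 0.99544981 -0.09522323 -0.00349328] 0.0018238186487587581 tilt -0.20015034676087995
0.0 826 ztop [0.0115 0.0236]
0.004 1836 ztop [0.005  0.0192]
0.008 1317 ztop [0.0119 0.0285]
0.012 2535 ztop [0.0229 0.0293]
0.016 607 ztop [0.0109 0.0129]
0.02 653 ztop [0.0108 0.0128]
0.024 702 ztop [0.0098 0.012 ]
0.028 730 ztop [0.0085 0.0108]
0.032 751 ztop [0.006 0.009]
0.036 773 ztop [0.0026 0.006 ]
0.04 867 ztop [-0.0036  0.0016]
0.044 677 ztop [-0.0188 -0.0058]
```

View pics/o_z.png

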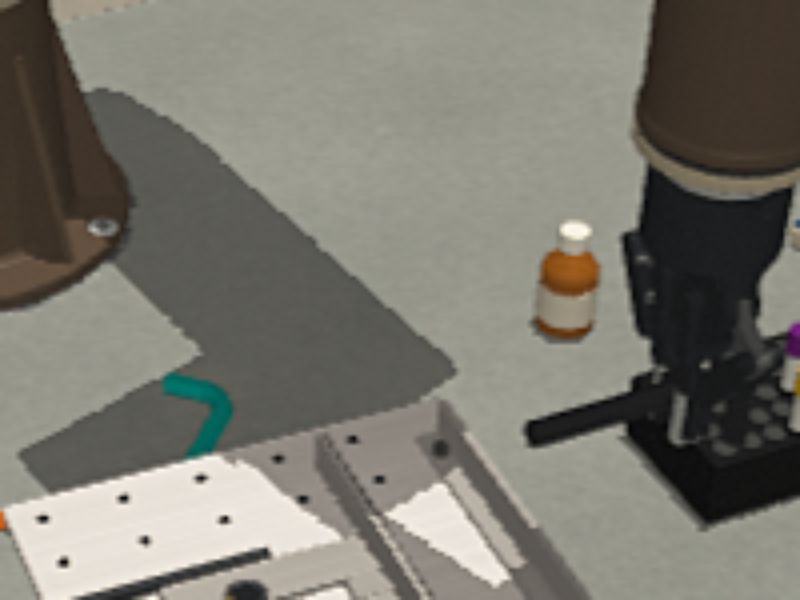

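View pics/o_wrist.png

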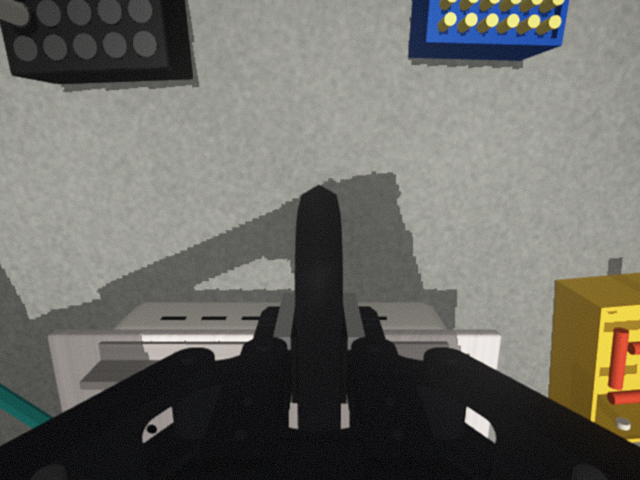

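Run:
```python
import pickle
from cyl import *
s,d=pickle.load(open("o_wrist.pkl","rb"));G=s['tcp_pos']+[0,0,.048]
n=np.array([np.sin(np.radians(5.36)),np.cos(np.radians(5.36)),0]);u=np.array([n[1],-n[0],0])
W=cloud(d,s);q=W-G;v=q@n;uu=q@u
m=(v>.02)&(v<.07)&(abs(uu)<.015)&(q[...,2]>-.07)&(q[...,2]<.02)
for z in np.arange(-.064,.012,.005):
    k=m&(q[...,2]>=z)&(q[...,2]<z+.005)
    if k.any(): print(round(z,3),k.sum(),"v",np.percentile(v[k],[5,50,95]).round(4),"u",np.percentile(uu[k],[2,98]).round(4), "col",d['image'][k].mean().round())
P=W[m&(q[...,2]<-.015)];print(len(P))
if len(P)>40:
    c,a,e=fit(P,np.array([0,0,-1.]),.0075);c-=G;print("short axis v",c@n,"u",c@u,"z",c[2],"dir v",a@n,"u",a@u,a[2],e)
```

```text
-0.044 39 v [0.0442 0.0461 0.0478] u [-0.0076  0.0053] col 73.0
-0.039 77 v [0.0442 0.046  0.0477] u [-0.008   0.0051] col 39.0
-0.034 80 v [0.0438 0.0457 0.0475] u [-0.0081  0.0054] col 34.0
-0.029 99 v [0.0436 0.0455 0.0474] u [-0.0082  0.0051] col 34.0
-0.024 101 v [0.0435 0.0453 0.0472] u [-0.0079  0.0053] col 33.0
-0.019 114 v [0.0433 0.0452 0.0469] u [-0.0078  0.0052] col 32.0
-0.014 192 v [0.0428 0.0447 0.0465] u [-0.008   0.0053] col 32.0
-0.009 377 v [0.041  0.0434 0.0455] u [-0.008   0.0055] col 31.0
-0.004 574 v [0.0378 0.041  0.0436] u [-0.008   0.0055] col 30.0
0.001 985 v [0.0327 0.037  0.0406] u [-0.008   0.0055] col 29.0
0.006 1944 v [0.0214 0.0292 0.0353] u [-0.0077  0.0055] col 30.0
0.011 601 v [0.0203 0.0235 0.0284] u [-0.0049  0.003 ] col 30.0
487
short axis v 0.039264783709122855 u -0.0013278379900395435 z -0.026761685039977584 dir v 0.04063331719669295 u -0.002788573803553014 -0.9991702344394248 0.00027780816199595056
```

Clean fit: in the hand, the short arm's tip is at (v +40.0, u −1.4, z +3) mm from the TCP, tilted about 2.3°. Now I'll look at the open socket.

Run:
```python
from h import *
from workcell import sensors
s=sensors.read_state()
plan(s,[(.51,.04,.25,84.6,8,8)])
```

```text
[[8, -22, -16, -10, 0], [8, -21, -15, -11, 0], [8, -22, -16, -10, 0], [8, -21, -16, -10, 0], [8, -22, -15, -11, 0], [8, -21, -16, -10, 0], [8, -22, -16, -10, 0], [8, -21, -16, -11, 0]]
end [509.6  40.5 250.2] 84.6
```

Request:
carry_out(
  moves=[
    [8,-22,-16,-10,0],
    [8,-21,-15,-11,0],
    [8,-22,-16,-10,0],
    [8,-21,-16,-10,0],
    [8,-22,-15,-11,0],
    [8,-21,-16,-10,0],
    [8,-22,-16,-10,0],
    [8,-21,-16,-11,0],
  ],
)

```text
t: 18.25
tcp_pos: [0.5089, 0.0398, 0.251]
orientation: [-2.322, -2.115, 0.002]
force: [0.2, -0.7, -2.1]
finger_gap: 0.0134
```

Request:
carry_out(
  moves=[
    [8,0,0,0,0],
    [8,0,0,0,0],
    [8,0,0,0,0],
    [8,0,0,0,0],
    [8,0,0,0,0],
    [8,0,0,0,0],
    [8,0,0,0,0],
    [8,0,0,0,0],
  ],
)

```text
t: 18.92
tcp_pos: [0.5106, 0.041, 0.2514]
orientation: [-2.322, -2.116, 0.001]
force: [0.7, -1.1, -3.1]
finger_gap: 0.013
```

```bash
python3 look.py p wrist
python3 - <<'E'
import sys;sys.path.insert(0,'.')
from h import *
from workcell import eyes,models,sensors
s=sensors.read_state();d=eyes.get_image("wrist")
print([(r["p"],np.array(r["at"])*[640,480]) for r in models.spot_in(d,"socket_mouth")])
E
```

```text
18.9667 [0.5106 0.0409 0.2515] 84.66 [-0.2   0.41 -3.26] 0.01334613354093529
[(0.6, array([437.504, 313.68 ]))]
```

View pics/p_wrist.png

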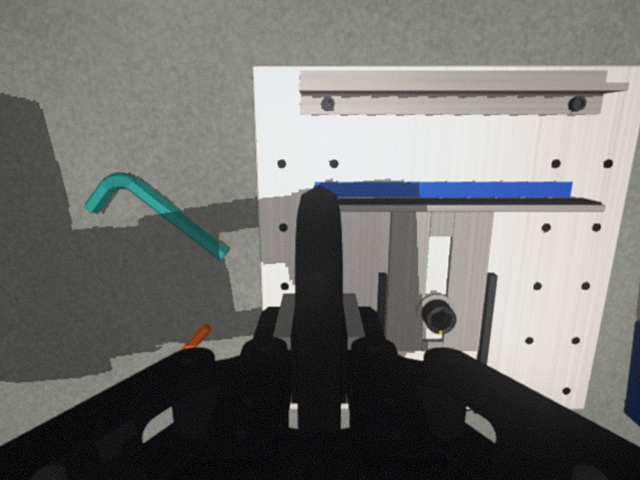

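Run:
```python
import pickle
from h import *
s,d=pickle.load(open("p_wrist.pkl","rb"));W=cloud(d,s)
th=np.radians(5.4);n=np.array([np.sin(th),np.cos(th)]);u=np.array([np.cos(th),-np.sin(th)])
im=d['image'];cv2.imwrite("pics/p_z.png",cv2.resize(im[280:350,395:485,::-1],None,fx=8,fy=8,interpolation=cv2.INTER_CUBIC))
k=(W[...,2]>.1215)&(W[...,2]<.130)&(abs(W[...,0]-.6)<.03)&(W[...,1]<-.01)&(W[...,1]>-.08)
P=W[k];print(len(P),np.median(P,0));(c,r)=cv2.minEnclosingCircle(P[:,:2].astype(np.float32));print("circ",c,r)
vv,uu=np.where(k);print(uu.min(),uu.max(),vv.min(),vv.max())
# hole: points deep within
k2=(abs(W[...,0]-c[0])<.0075)&(abs(W[...,1]-c[1])<.0075)
for z0 in np.arange(.106,.13,.003):
    kk=k2&(W[...,2]>=z0)&(W[...,2]<z0+.003);print(round(z0,3),kk.sum(),W[kk].mean(0) if kk.any() else '')
a=(P[:,:2]).min(0);b=P[:,:2].max(0);print("bbox ctr",(a+b)/2,b-a, "uv ctr",[(P[:,:2]@w).min()/2+(P[:,:2]@w).max()/2 for w in (u,n)],[np.ptp(P[:,:2]@w) for w in (u,n)])
```

```text
456 [ 0.59748795 -0.0408277   0.12449836]
circ (0.5978506803512573, -0.041654862463474274) 0.012536921538412571
425 455 305 333
0.106 0 
0.109 43 [ 0.60038211 -0.04492462  0.11168069]
0.112 99 [ 0.59982846 -0.04475031  0.11288341]
0.115 21 [ 0.60118689 -0.04763057  0.11645325]
0.118 20 [ 0.60086143 -0.04737838  0.11926433]
0.121 39 [ 0.5992334  -0.04482191  0.12267901]
0.124 48 [ 0.59789763 -0.04218205  0.12497061]
0.127 0 
0.13 0 
bbox ctr [ 0.59776331 -0.0414238 ] [0.0233912  0.02364538] uv ctr [np.float64(0.5991924560322066), np.float64(0.015017283498795641)] [np.float64(0.02359959730797634), np.float64(0.023622359122256072)]
```

View pics/p_z.png

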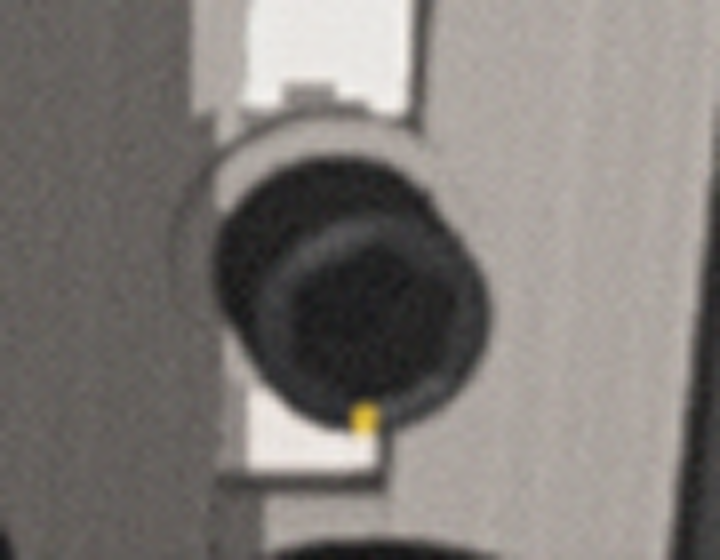

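The socket centre is at (0.5978, −0.0415). The yellow mark at zoom (365,418) sits about 5° clockwise, so I'll bring the key in at heading 81.6°.

Run:
```python
from h import *
from workcell import sensors
s=sensors.read_state()
plan(s,[(.55,-.02,.20,83,8,3),(.5934,-.0813,.145,81.6,8,4),(.5934,-.0813,.130,81.6,8,3)],dec=1)
```

```text
[[8, -19, 15, 17.2, 0.6], [8, -18.8, 15.1, 17.2, 0.5], [8, -18.6, 15.4, 17.2, 0.6], [8, -13.9, 12.6, 13.8, 0.3], [8, -13.8, 12.8, 13.7, 0.4], [8, -13.7, 12.8, 13.8, 0.3], [8, -13.7, 12.8, 13.7, 0.4], [8, 0, 0, 5, -0]]
[[8, 0, 0, 5, -0], [8, 0, 0, 5, -0], [8, 0, 0, 0, 0], [8, 0, 0, 0, 0], [8, 0, 0, 0, 0], [8, 0, 0, 0, 0], [8, 0, 0, 0, 0], [8, 0, 0, 0, 0]]
end [593.4 -81.3 130. ] 81.6
```

Request:
carry_out(
  moves=[
    [8,-19,15,17.2,0.6],
    [8,-18.8,15.1,17.2,0.5],
    [8,-18.6,15.4,17.2,0.6],
    [8,-13.9,12.6,13.8,0.3],
    [8,-13.8,12.8,13.7,0.4],
    [8,-13.7,12.8,13.8,0.3],
    [8,-13.7,12.8,13.7,0.4],
    [8,0,0,5,0],
  ],
)

```text
t: 19.73
tcp_pos: [0.5945, -0.0838, 0.1382]
orientation: [2.381, 2.049, -0.001]
force: [-0.9, -0.4, -3.3]
finger_gap: 0.0131
```

Request:
carry_out(
  moves=[
    [8,0,0,5,0],
    [8,0,0,5,0],
    [8,0,0,0,0],
    [8,0,0,0,0],
    [8,0,0,0,0],
    [8,0,0,0,0],
    [8,0,0,0,0],
    [8,0,0,0,0],
  ],
)

```text
t: 20.4
tcp_pos: [0.5935, -0.0813, 0.1305]
orientation: [2.379, 2.052, 0.001]
force: [-0.4, -0.4, -1.8]
finger_gap: 0.0129
```

```bash
python3 look.py q wrist scene
python3 - <<'E'
import pickle
from cyl import *
s,d=pickle.load(open("q_scene.pkl","rb"));cv2.imwrite("pics/q_z.png",cv2.resize(d['image'][210:360,240:440,::-1],None,fx=4,fy=4))
s,d=pickle.load(open("q_wrist.pkl","rb"));W=cloud(d,s);T=s['tcp_pos']
h=np.radians(heading(s));tx=np.array([np.cos(h),np.sin(h),0]);ty=np.array([np.sin(h),-np.cos(h),0])
q=W-T;x=q@tx;y=q@ty
m=(x>.02)&(x<.06)&(abs(y+.001)<.010)&(q[...,2]>.006)&(q[...,2]<.034)
P=W[m&(x>.035)];print(len(P));c,a,e=fit(P,np.array([0,0,-1.]),.0075);tip=c+a*((T[2]+.003-c[2])/a[2]);print("tip",tip,"dir",a@tx,a@ty)
k=(W[...,2]>.1215)&(W[...,2]<.1275)&(abs(W[...,0]-.598)<.02)&(abs(W[...,1]+.0415)<.02)
Q=W[k];print("head",len(Q),Q.min(0),Q.max(0))
E
```

```text
20.5 [ 0.5934 -0.0814  0.1303] 81.55 [ 0.1  -0.32 -2.36] 0.013094566289638431
512
tip [ 0.59792025 -0.04156843  0.13347459] dir 0.04031695613699377 -0.0008959292865842485
head 892 [ 0.58630778 -0.05068569  0.12160296] [ 0.61014256 -0.03003738  0.12706292]
```

View pics/q_z.png

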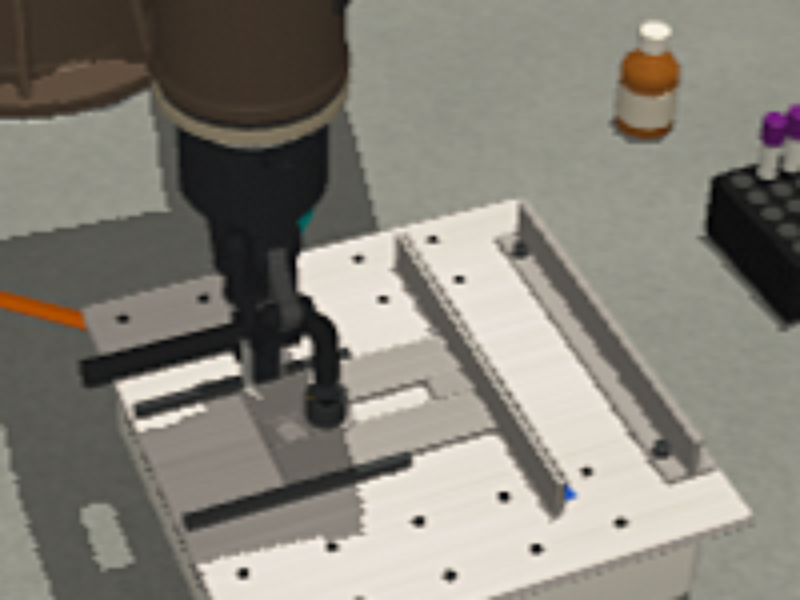

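View pics/q_wrist.png

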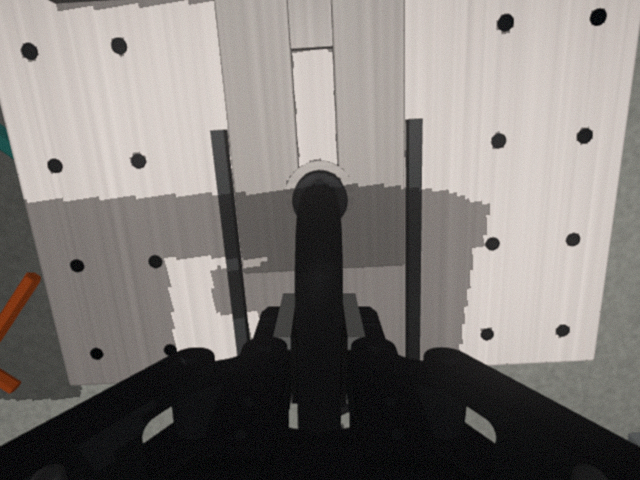

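The key tip measures (0.5979, −0.0416), right over the socket. Lowering gently.

Request:
carry_out(
  moves=[
    [8,0,0,3,0],
    [8,0,0,3,0],
    [8,0,0,3,0],
    [8,0,0,2,0],
    [8,0,0,2,0],
    [8,0,0,2,0],
    [8,0,0,0,0],
    [8,0,0,0,0],
  ],
)

```text
t: 21.17
tcp_pos: [0.5934, -0.0814, 0.115]
orientation: [-2.379, -2.052, 0.0]
force: [1.6, -0.3, -2.6]
finger_gap: 0.0128
```

No resistance at a tip height of 0.118, which is inside the socket. Continuing to the floor.

Request:
carry_out(
  moves=[
    [8,0,0,2,0],
    [8,0,0,2,0],
    [8,0,0,1.5,0],
    [8,0,0,1,0],
    [8,0,0,0.5,0],
    [8,0,0,0,0],
    [8,0,0,0,0],
    [8,0,0,0,0],
  ],
)

```text
t: 21.83
tcp_pos: [0.5933, -0.0814, 0.1081]
orientation: [2.379, 2.052, 0.0]
force: [2.3, -1.0, -3.0]
finger_gap: 0.013
```

```bash
python3 look.py r wrist scene
python3 - <<'E'
import pickle
from cyl import *
s,d=pickle.load(open("r_scene.pkl","rb"));cv2.imwrite("pics/r_z.png",cv2.resize(d['image'][210:360,240:440,::-1],None,fx=4,fy=4))
E
```

```text
21.9333 [ 0.5933 -0.0814  0.1081] 81.55 [ 2.14 -1.08 -3.43] 0.013159235398273345
```

View pics/r_z.png

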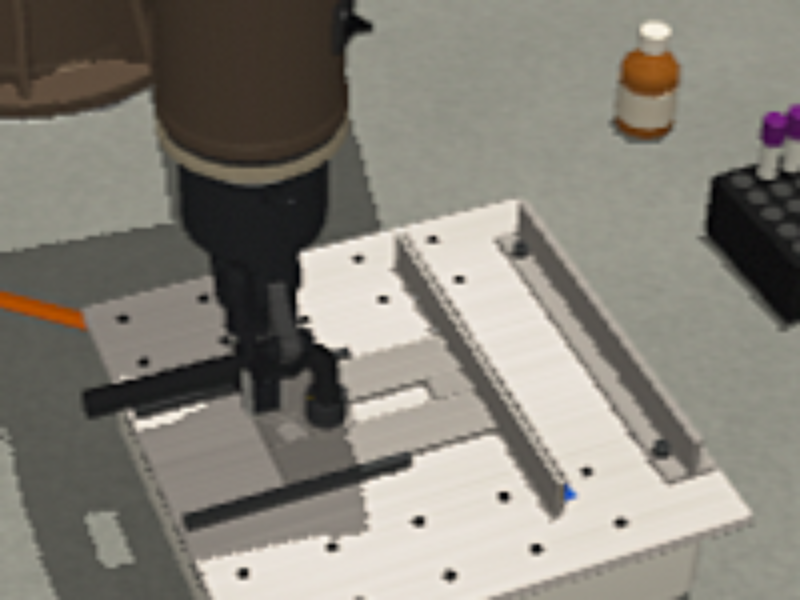

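View pics/r_wrist.png

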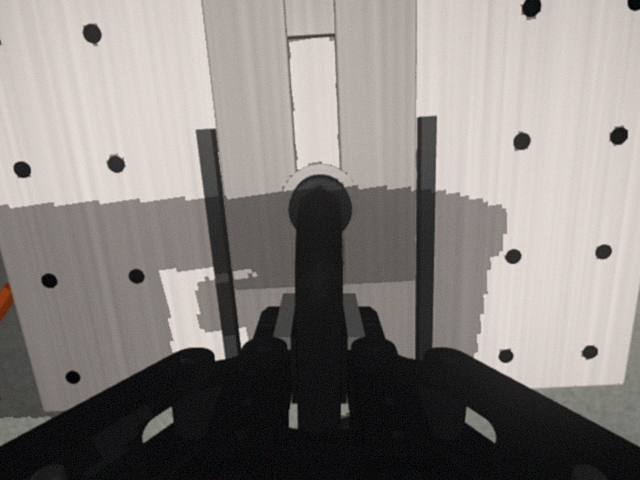

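Request:
carry_out(
  moves=[
    [8,0,0,0.5,0],
    [8,0,0,0.5,0],
    [8,0,0,0.5,0],
    [8,0,0,0.5,0],
    [8,0,0,0,0],
    [8,0,0,0,0],
    [8,0,0,0,0],
    [8,0,0,0,0],
  ],
)

```text
t: 22.6
tcp_pos: [0.5936, -0.0818, 0.1066]
orientation: [2.378, 2.051, 0.0]
force: [-1.4, -4.1, 6.5]
finger_gap: 0.0132
```

The key is on the floor of the socket (contact +6.5 N). I'll release, rise, and check the seat.

Request:
carry_out(
  moves=[
    [18,0,0,0,0],
    [26,0,0,0,0],
    [36,0,0,0,0],
    [40,0,0,0,0],
    [40,0,0,-5,0],
    [40,0,0,-15,0],
    [40,0,0,-25,0],
    [40,0,0,-35,0],
  ],
)

```text
t: 23.27
tcp_pos: [0.5916, -0.081, 0.1852]
orientation: [-2.377, -2.049, 0.004]
force: [0.6, 0.0, -0.7]
finger_gap: 0.04
```

Request:
carry_out(
  moves=[
    [40,-8,-20,-30,0],
    [40,-8,-25,-20,0],
    [40,-8,-25,0,0],
    [30,-5,-25,0,0],
    [24,0,0,0,0],
    [24,0,0,0,0],
    [24,0,0,0,0],
    [24,0,0,0,0],
  ],
)

```text
t: 23.93
tcp_pos: [0.4959, -0.0961, 0.2362]
orientation: [2.379, 2.052, 0.001]
force: [0.1, 0.5, 0.1]
finger_gap: 0.024
```

```bash
python3 look.py s wrist scene
python3 - <<'E'
import pickle
from cyl import *
s,d=pickle.load(open("s_scene.pkl","rb"));cv2.imwrite("pics/s_z.png",cv2.resize(d['image'][230:380,230:430,::-1],None,fx=4,fy=4))
E
```

```text
24.0333 [ 0.4957 -0.0961  0.2359] 81.56 [-0.04 -0.58 -0.1 ] 0.0240002111362327
```

View pics/s_z.png

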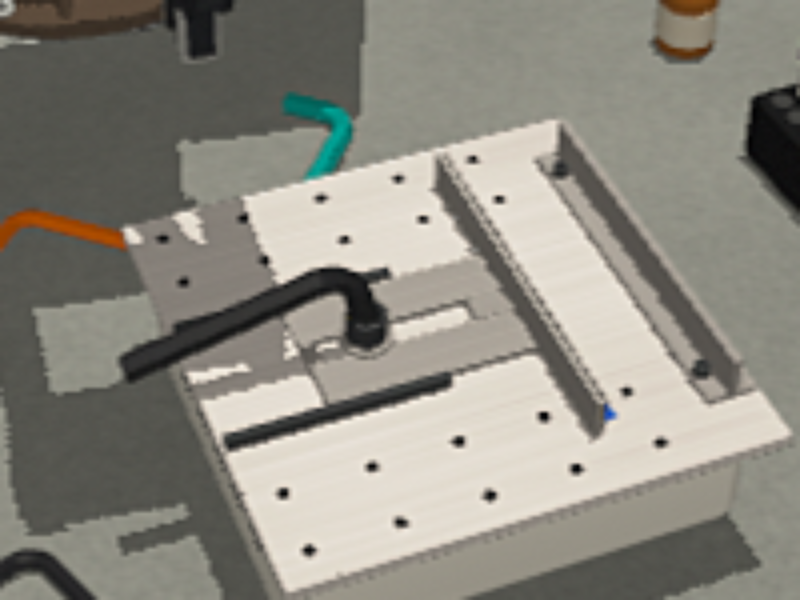

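View pics/s_wrist.png

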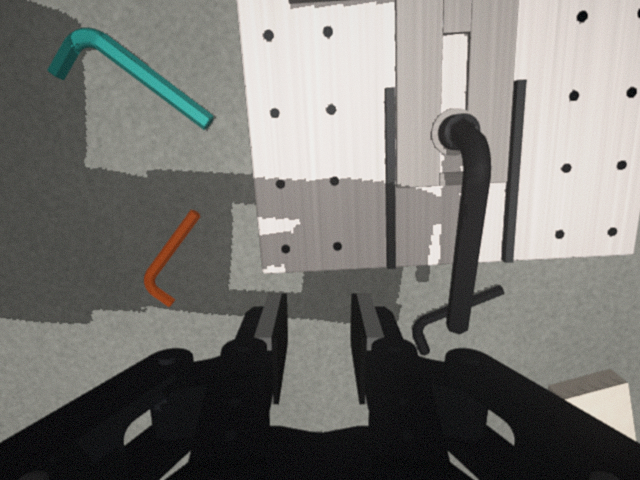

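The key stands seated with its long arm drooping towards −y. In the wrist view it runs from (470,150) to (457,330).

```bash
cat > keyfit.py <<'E'
import pickle,sys
from cyl import *
np.random.seed(1)
S=np.array([.5978,-.0415])
def keyfit(nm,h0):
    s,d=pickle.load(open(nm,"rb"));W=cloud(d,s)
    t=-np.array([np.cos(np.radians(h0)),np.sin(np.radians(h0))])
    r=(W[...,:2]-S)@t;l=(W[...,:2]-S)@np.array([-t[1],t[0]])
    m=(r>.025)&(r<.14)&(abs(l)<.04)&(W[...,2]>.113)&(W[...,2]<.18)&(d['image'].sum(2)<260)
    # drop gripper: connected comp nearest
    P=W[m];c,a,e=fit(P,np.r_[t,-.2])
    if a[:2]@t<0:a=-a
    k0=-((c[:2]-S)@a[:2])/(a[:2]@a[:2]);p0=c+a*k0
    print(nm,len(P),"e",round(e,5),"tool-heading of key",round(np.degrees(np.arctan2(-a[1],-a[0])),2),"droop",round(np.degrees(np.arcsin(-a[2])),1),"axis at screw",p0.round(4),"rmax",((P[:,:2]-S)@t).max().round(4))
    return c,a
if __name__=="__main__": 
    c,a=keyfit(sys.argv[1],float(sys.argv[2]))
    for r in (.09,.1,.11,.12):
        print(r,(c+a*((r-((c[:2]-S)@a[:2])/np.linalg.norm(a[:2]))/np.linalg.norm(a[:2]))).round(4))
E
python3 keyfit.py s_wrist.pkl 81.6
```

```text
s_wrist.pkl 3922 e 0.00039 tool-heading of key 84.82 droop 13.0 axis at screw [ 0.5967 -0.0414  0.1628] rmax 0.1399
0.09 [ 0.5885 -0.131   0.1421]
0.1 [ 0.5876 -0.141   0.1398]
0.11 [ 0.5867 -0.1509  0.1374]
0.12 [ 0.5858 -0.1609  0.1351]
```

Run:
```python
from h import *
from workcell import sensors
s=sensors.read_state()
plan(s,[(.5877,-.149,.20,84.8,26,4),(.5877,-.149,.096,84.8,26,6)],dec=1)
```

```text
[[26, -9.7, 24.7, 9, -0.8], [26, -10.1, 24.5, 9, -0.8], [26, -10.4, 24.4, 8.9, -0.8], [26, -10.7, 24.3, 9, -0.8], [26, 0, 0, 17.3, -0], [26, 0, 0, 17.4, -0], [26, 0, 0, 17.3, -0], [26, 0, 0, 17.4, -0]]
[[26, 0, 0, 17.3, -0], [26, 0, 0, 17.3, -0], [26, 0, 0, 0, 0], [26, 0, 0, 0, 0], [26, 0, 0, 0, 0], [26, 0, 0, 0, 0], [26, 0, 0, 0, 0], [26, 0, 0, 0, 0]]
end [ 587.7 -149.    96. ] 84.8
```

Request:
carry_out(
  moves=[
    [26,-9.7,24.7,9,-0.8],
    [26,-10.1,24.5,9,-0.8],
    [26,-10.4,24.4,9,-0.8],
    [26,-10.7,24.3,9,-0.8],
    [26,0,0,5,0],
    [26,0,0,15,0],
    [26,0,0,17,0],
    [26,0,0,17,0],
  ],
)

```text
t: 24.7
tcp_pos: [0.5874, -0.149, 0.145]
orientation: [-2.321, -2.117, 0.0]
force: [0.4, 0.0, -0.7]
finger_gap: 0.0259
```

Request:
carry_out(
  moves=[
    [26,0,0,17,0],
    [26,0,0,17,0],
    [26,0,0,16,0],
    [26,0,0,0,0],
    [26,0,0,0,0],
    [26,0,0,0,0],
    [26,0,0,0,0],
    [26,0,0,0,0],
  ],
)

```text
t: 25.37
tcp_pos: [0.5877, -0.1492, 0.0971]
orientation: [2.32, 2.116, 0.001]
force: [0.7, -0.2, 0.2]
finger_gap: 0.0259
```

```bash
python3 look.py t wrist
python3 - <<'E'
from h import *
from workcell import sensors
s=sensors.read_state();S=np.array([.5978,-.0415]);r=.108
def P(h,off=0): 
    t=np.array([np.cos(np.radians(h)),np.sin(np.radians(h))]);y=np.array([t[1],-t[0]]);return S-r*t+.001*y
w=[]
for h,n in [(81,2),(77,2),(73,2),(69,2),(65,2),(61,2),(57,2),(53,2),(49,2),(45,2),(41,2),(38,2)]:
    w.append((*P(h),.096,h,26,n))
plan(s,w,dec=1)
E
```

```text
25.4167 [ 0.5876 -0.1492  0.097 ] 84.75 [ 0.61 -0.18 -0.26] 0.02613954813350371
[[26, 0.2, -2.9, 0.5, 1.9], [26, 0.1, -2.9, 0.5, 1.8], [26, 0.1, -3.7, 0, 2], [26, -0.1, -3.8, 0, 2], [26, 0.1, -3.8, 0, 2], [26, 0, -3.7, 0, 2], [26, 0.1, -3.8, 0, 2], [26, 0, -3.8, 0, 2]]
[[26, 0.1, -3.7, 0, 2], [26, -0.1, -3.8, 0, 2], [26, 0.1, -3.8, 0, 2], [26, 0, -3.7, 0, 2], [26, 0.1, -3.8, 0, 2], [26, 0, -3.8, 0, 2], [26, 0.1, -3.8, 0, 2], [26, -0.1, -3.7, 0, 2]]
[[26, 0.1, -3.8, 0, 2], [26, 0, -3.7, 0, 2], [26, 0.1, -3.8, 0, 2], [26, 0, -3.8, 0, 2], [26, 0.1, -3.8, 0, 2], [26, -0.1, -3.7, 0, 2], [26, 0.1, -2.8, 0, 1.5], [26, 0, -2.9, 0, 1.5]]
end [ 513.3 -108.7   96. ] 38.0
```

View pics/t_wrist.png

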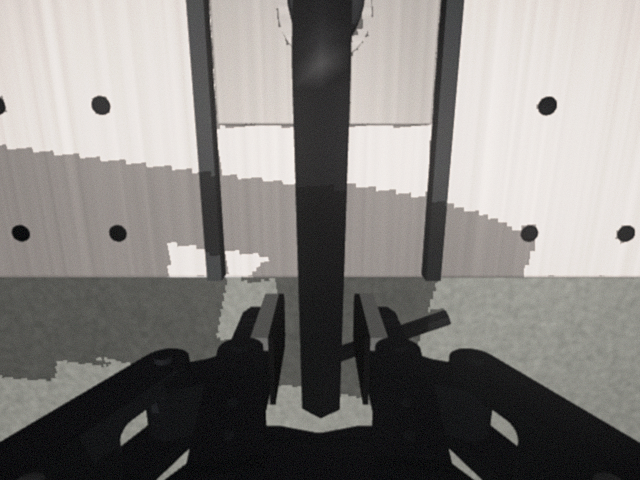

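The fingers straddle the long arm's end (pads at columns 280 and 360, arm at 300–345). Swinging clockwise now.

Request:
carry_out(
  moves=[
    [26,0.2,-2.9,0,1.9],
    [26,0.1,-2.9,0,1.8],
    [26,0,-3.7,0,2],
    [26,0,-3.8,0,2],
    [26,0,-3.8,0,2],
    [26,0,-3.7,0,2],
    [26,0.1,-3.8,0,2],
    [26,0,-3.8,0,2],
  ],
)

```text
t: 26.08
tcp_pos: [0.5614, -0.1429, 0.0973]
orientation: [2.587, 1.776, 0.005]
force: [8.1, 1.6, -0.7]
finger_gap: 0.0255
```

Request:
carry_out(
  moves=[
    [26,0.1,-3.7,0,2],
    [26,0,-3.8,0,2],
    [26,0,-3.8,0,2],
    [26,0,-3.7,0,2],
    [26,0.1,-3.8,0,2],
    [26,0,-3.8,0,2],
    [26,0,-3.8,0,2],
    [26,0,-3.7,0,2],
  ],
)

```text
t: 26.75
tcp_pos: [0.5353, -0.1288, 0.0973]
orientation: [2.809, 1.399, 0.006]
force: [8.3, -0.3, -0.7]
finger_gap: 0.0261
```

```bash
python3 look.py v wrist scene
python3 - <<'E'
import pickle,cv2
s,d=pickle.load(open("v_scene.pkl","rb"));cv2.imwrite("pics/v_z.png",cv2.resize(d['image'][230:380,230:430,::-1],None,fx=4,fy=4));print(s['wrist_torque'])
E
```

```text
26.85 [ 0.5348 -0.1286  0.0973] 52.96 [ 6.97 -0.14  0.03] 0.02571827694962449
[-0.07222981 -1.19622348  0.0778503 ]
```

View pics/v_z.png

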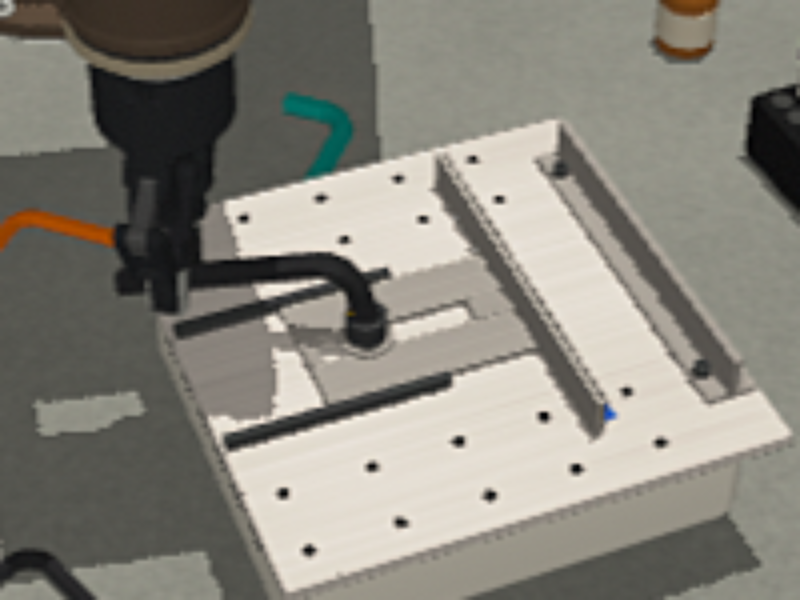

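View pics/v_wrist.png

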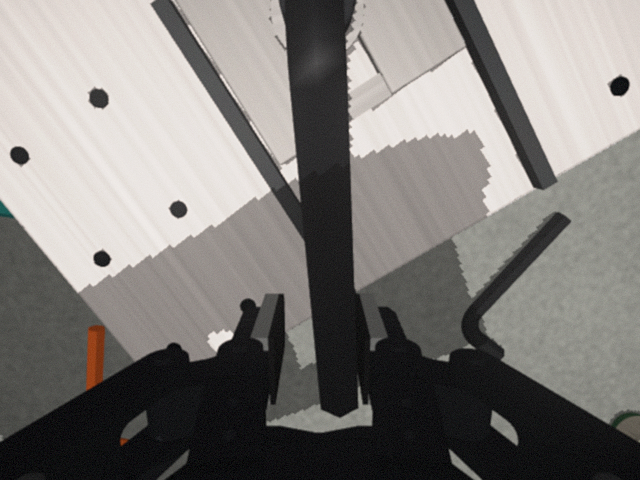

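The screw is turning at about 8 N, and the right-hand pad is pushing the arm. Continuing towards the stop.

Request:
carry_out(
  moves=[
    [26,0.1,-3.8,0,2],
    [26,0,-3.7,0,2],
    [26,0.1,-3.8,0,2],
    [26,0,-3.8,0,2],
    [26,0,-3.8,0,2],
    [26,0,-3.7,0,2],
    [26,0,-2.8,0,1.5],
    [26,0,0,0,0],
  ],
)

```text
t: 27.52
tcp_pos: [0.5164, -0.1113, 0.0973]
orientation: [2.955, 1.06, 0.006]
force: [6.8, -2.1, 0.7]
finger_gap: 0.026
```

Request:
carry_out(
  moves=[
    [26,0,-1.9,0,1],
    [26,0,-1.9,0,1],
    [26,0,-1.9,0,1],
    [26,0,0,0,0],
    [26,0,0,0,0],
    [26,0,0,0,0],
    [26,0,0,0,0],
    [26,0,0,0,0],
  ],
)

```text
t: 28.18
tcp_pos: [0.5132, -0.1072, 0.0973]
orientation: [2.981, 0.984, 0.006]
force: [7.0, -2.6, -0.2]
finger_gap: 0.0261
```

Request:
carry_out(
  moves=[
    [26,0,-1.9,0,1],
    [26,0,-1.9,0,1],
    [26,0,-1.9,0,1],
    [26,0,0,0,0],
    [26,0,0,0,0],
    [26,0,0,0,0],
    [26,0,0,0,0],
    [26,0,0,0,0],
  ],
)

```text
t: 28.85
tcp_pos: [0.51, -0.1027, 0.0973]
orientation: [3.005, 0.906, 0.006]
force: [6.5, -2.1, 0.5]
finger_gap: 0.0262
```

```bash
python3 look.py w wrist; python3 keyfit.py w_wrist.pkl 38
```

```text
28.9 [ 0.51   -0.1026  0.0972] 33.55 [ 5.66 -2.74 -0.1 ] 0.026187469383435993
w_wrist.pkl 31487 e 0.0038 tool-heading of key 40.67 droop 11.2 axis at screw [ 0.5951 -0.0383  0.1748] rmax 0.1399
0.09 [ 0.5268 -0.097   0.157 ]
0.1 [ 0.5192 -0.1035  0.155 ]
0.11 [ 0.5116 -0.11    0.153 ]
0.12 [ 0.5041 -0.1165  0.151 ]
```

View pics/w_wrist.png

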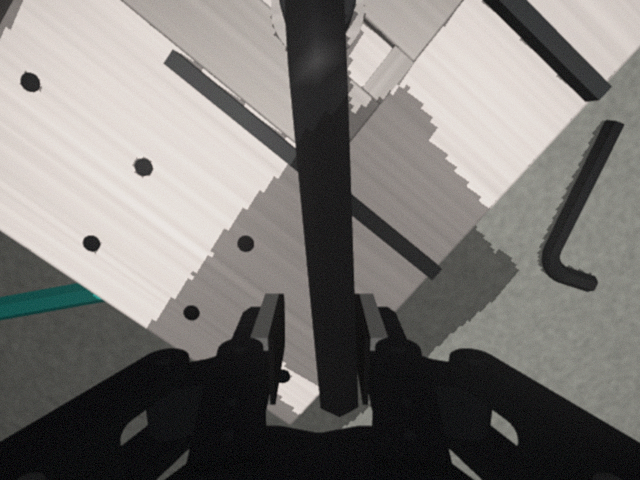

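Request:
carry_out(
  moves=[
    [26,0,-1.9,0,1],
    [26,0,-1.9,0,1],
    [26,0,-1.9,0,1],
    [26,0,0,0,0],
    [26,0,0,0,0],
    [26,0,0,0,0],
    [26,0,0,0,0],
    [26,0,0,0,0],
  ],
)

```text
t: 29.57
tcp_pos: [0.5074, -0.0982, 0.0974]
orientation: [3.027, 0.827, 0.007]
force: [7.5, -8.6, 0.2]
finger_gap: 0.0262
```

Request:
carry_out(
  moves=[
    [26,0,-1.5,0,0.5],
    [26,0,-1.5,0,0.5],
    [26,0,-1,0,0.3],
    [26,0,0,0,0],
    [26,0,0,0,0],
    [26,0,0,0,0],
    [26,0,0,0,0],
    [26,0,0,0,0],
  ],
)

```text
t: 30.23
tcp_pos: [0.5055, -0.0951, 0.0975]
orientation: [3.036, 0.793, 0.008]
force: [6.4, -11.1, 1.7]
finger_gap: 0.026
```

```bash
python3 look.py x scene wrist
python3 - <<'E'
import pickle,cv2
s,d=pickle.load(open("x_scene.pkl","rb"));cv2.imwrite("pics/x_z.png",cv2.resize(d['image'][230:380,230:430,::-1],None,fx=4,fy=4));print(s['wrist_torque'])
E
```

```text
30.3333 [ 0.5055 -0.0951  0.0975] 29.27 [  6.68 -11.09   0.25] 0.026181198094721796
[-1.7895008  -1.13268955  0.07689378]
```

View pics/x_z.png

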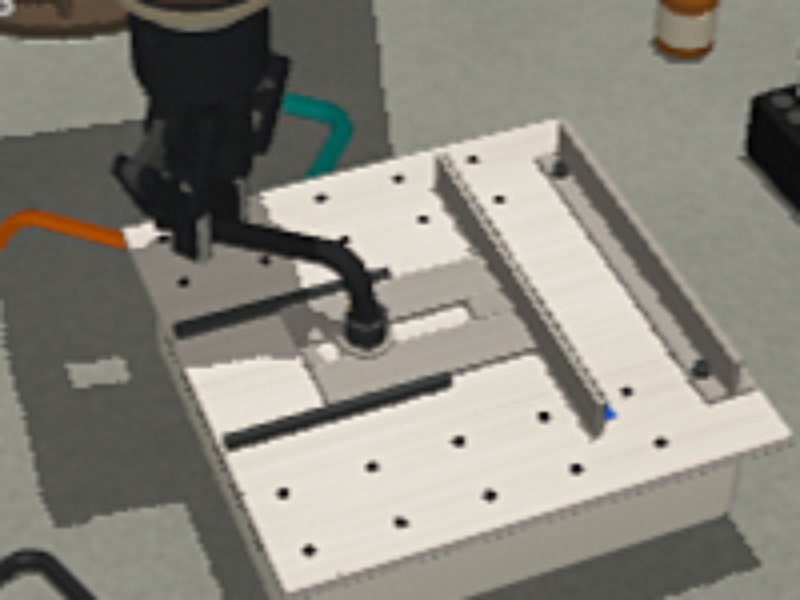

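Force has climbed from 7 N to 13 N, which suggests the stop. I'll back off, lift and check.

Request:
carry_out(
  moves=[
    [26,0,3,0,0],
    [26,0,3,0,0],
    [26,0,0,0,0],
    [26,0,0,-15,0],
    [26,0,0,-25,0],
    [26,0,0,-35,0],
    [26,0,0,-35,0],
    [26,0,0,-30,0],
  ],
)

```text
t: 31.0
tcp_pos: [0.5057, -0.0989, 0.2389]
orientation: [3.039, 0.793, 0.002]
force: [1.0, 0.8, -0.3]
finger_gap: 0.0261
```

```bash
python3 look.py y wrist scene; python3 keyfit.py y_wrist.pkl 35
```

```text
31.1 [ 0.5083 -0.0996  0.2415] 29.25 [ 0.12  0.11 -0.87] 0.02637035633477091
y_wrist.pkl 3797 e 0.00042 tool-heading of key 46.48 droop 14.9 axis at screw [ 0.5968 -0.0405  0.1633] rmax 0.1382
0.09 [ 0.5348 -0.1058  0.1394]
0.1 [ 0.5279 -0.113   0.1367]
0.11 [ 0.521  -0.1203  0.1341]
0.12 [ 0.5141 -0.1275  0.1314]
```

View pics/y_wrist.png

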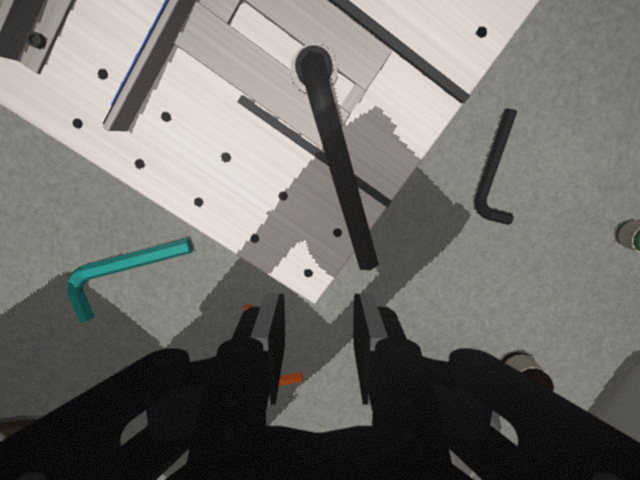

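Run:
```python
import pickle
from h import *
s,d=pickle.load(open("y_wrist.pkl","rb"));im=d['image']
cv2.imwrite("pics/y_z.png",cv2.resize(im[30:110,270:370,::-1],None,fx=7,fy=7,interpolation=cv2.INTER_CUBIC))
for nm in ("p_wrist","y_wrist","s_wrist","y_scene","p2"):
    try:s,d=pickle.load(open(f"{nm}.pkl","rb"))
    except: continue
    hsv=cv2.cvtColor(d['image'],cv2.COLOR_RGB2HSV);W=cloud(d,s if 'wrist' in nm else None)
    m=(hsv[...,0]>15)&(hsv[...,0]<35)&(hsv[...,1]>110)&(abs(W[...,0]-.598)<.03)&(abs(W[...,1]+.042)<.03)
    vv,uu=np.where(m);print(nm,len(vv))
    if len(vv):
        p=onplane(d,[[uu.mean(),vv.mean()]],.1245,s if 'wrist' in nm else None)[0];r=p[:2]-[.5978,-.0415];print(uu.mean(),vv.mean(),p,"r",np.linalg.norm(r),"heading",np.degrees(np.arctan2(r[1],r[0])))
```

```text
p_wrist 13
440.15384615384613 331.53846153846155 [ 0.59731574 -0.05161829  0.1245    ] r 0.01012986974217634 heading -92.74006727818326
y_wrist 0
s_wrist 0
y_scene 1
317.0 307.0 [ 0.59216059 -0.05150703  0.1245    ] r 0.011486674793642218 heading -119.40321010316875
```

View pics/y_z.png

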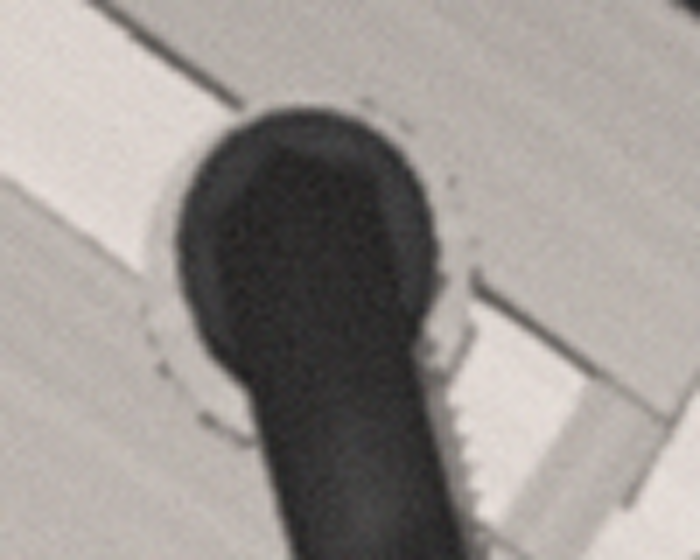

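Run:
```python
import pickle
from h import *
ims=[]
off=np.array([.0007,-.0035])
for nm in ("k_scene","s_scene","v_scene","x_scene","y_scene"):
    s,d=pickle.load(open(f"{nm}.pkl","rb"));im=d['image'].astype(int)
    c=proj(d,[[.5978+.0007,-.0415-.0035,.1245]])[0]
    x0,y0=int(c[0])-14,int(c[1])-12
    ims.append(cv2.resize(d['image'][y0:y0+28,x0:x0+28,::-1],None,fx=9,fy=9,interpolation=cv2.INTER_NEAREST))
    yel=(im[...,0]+im[...,1])/2-im[...,2]; yel[:y0]=0;yel[y0+24:]=0;yel[:,:x0]=0;yel[:,x0+28:]=0
    k=yel>22;vv,uu=np.where(k);w=yel[k]
    if len(vv):
        px=[(uu*w).sum()/w.sum(),(vv*w).sum()/w.sum()];p=onplane(d,[px],.1245)[0];r=p[:2]-off-[.5978,-.0415];print(nm,len(vv),px,"c",c,"r",np.linalg.norm(r)*1000,"hd",np.degrees(np.arctan2(r[1],r[0])))
cv2.imwrite("pics/marks.png",np.hstack(ims[:3]));cv2.imwrite("pics/marks2.png",np.hstack([ims[0]]+ims[3:]))
```

```text
k_scene 1 [np.float64(317.0), np.float64(309.0)] c [320.91039469 307.88564358] r 9.317052425620743 hd -94.4333544500347
v_scene 3 [np.float64(317.0924657534247), np.float64(308.0)] c [320.91039469 307.88564358] r 8.447097945679387 hd -113.97960011716644
x_scene 2 [np.float64(316.6269430051814), np.float64(307.0)] c [320.91039469 307.88564358] r 9.874215121270222 hd -132.7835767487395
y_scene 2 [np.float64(316.57714285714286), np.float64(307.0)] c [320.91039469 307.88564358] r 9.980070493790663 hd -132.60511006461232
```

View pics/marks2.png

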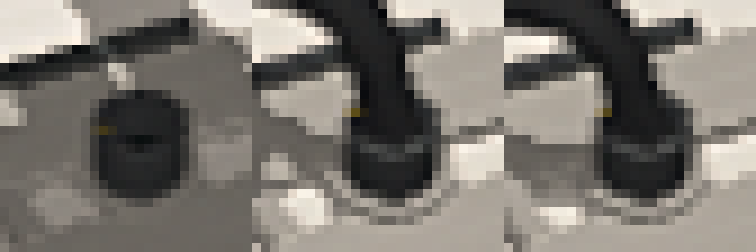

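The yellow mark moved from about −94° to −133°, roughly 0.68 rad. A static 13 N (about 1.4 N·m, against the screw's 0.8) was held with no further motion, so the screw is on its stop. The key is still seated, with 14.9° droop. I'll check the fence from above.

Request:
carry_out(
  moves=[
    [26,0,0,-15,-7],
    [26,0,0,-15,-7],
    [26,8,-5,-15,-7],
    [26,10,-8,-10,-7],
    [26,20,-10,0,-7],
    [26,25,-5,0,-7],
    [26,30,0,0,-7],
    [26,30,0,0,-6],
  ],
)

```text
t: 31.77
tcp_pos: [0.5331, 0.0287, 0.2914]
orientation: [2.324, 2.113, 0.001]
force: [-1.0, -0.9, -0.1]
finger_gap: 0.0259
```

Request:
carry_out(
  moves=[
    [26,20,0,0,0],
    [26,10,0,0,0],
    [26,0,0,0,0],
    [26,0,0,0,0],
    [26,0,0,0,0],
    [26,0,0,0,0],
    [26,0,0,0,0],
    [26,0,0,0,0],
  ],
)

```text
t: 32.43
tcp_pos: [0.5357, 0.0569, 0.2911]
orientation: [2.331, 2.106, -0.0]
force: [-0.5, -0.8, 0.3]
finger_gap: 0.0258
```

```bash
python3 look.py zz wrist scene; python3 keyfit.py zz_wrist.pkl 46 | head -1; python3 face.py zz_wrist.pkl 340,480,120,300; python3 face.py zz_wrist.pkl 480,640,120,300
```

```text
32.5333 [0.5357 0.0571 0.2911] 84.2 [-0.59  0.29 -0.11] 0.025842896567093918
zz_wrist.pkl 1310 e 0.0004 tool-heading of key 46.58 droop 15.0 axis at screw [ 0.5965 -0.0402  0.1633] rmax 0.1399
face 0.108982297663207 tape 0.10892096838840705 gap -0.06351103494707522 70
face 0.10912575234862137 tape 0.10921421860243533 gap 0.12818701984597392 18
```

View pics/zz_wrist.png

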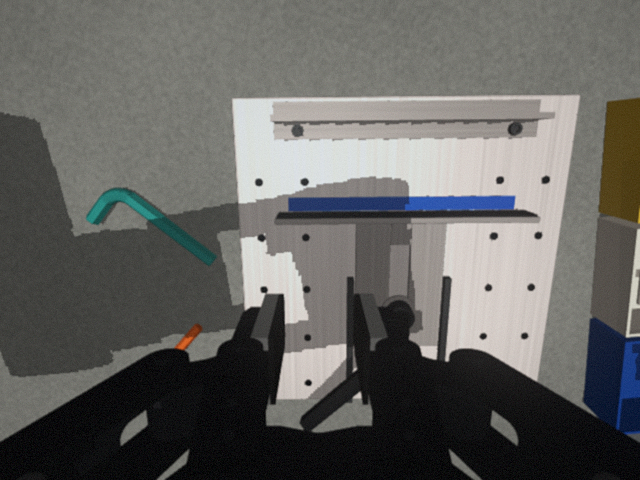

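View pics/zz_scene.png

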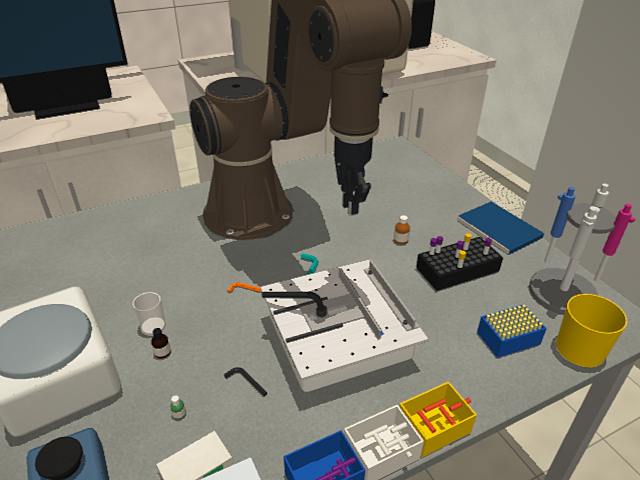

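```bash
python3 -c "
from workcell import workorder
print(workorder.finish_job())"
```

```text
the job is handed in; nothing more can be done
None
```

The fence is set to the tape, the clamp screw is tight against its stop, and the key is left seated in the screw. I handed the job in at about 32.5 s with the arm clear of everything.

**What I did**
- **Fence:** I pushed it by its −y side until the rubber face met the tape edge. The first push passed over the flange without touching it, because the shut fingertips sit about 29 mm behind the reported TCP. I allowed for that from then on.
- **Key:** I pulled it out and turned it over in the jaws by rolling its long arm over the top edge of the fixed fence. I then lowered the short arm into the socket until it met the floor and let go.
- **Screw:** I swung the long arm clockwise with the open fingers around its end, then lifted clear.

**Last checks**
- **Fence:** the rubber face is within about 0.1 mm of the tape edge at both places I measured it.
- **Key:** it is still in the socket. Its long arm droops 15.0°, as expected for a seated key, and the bend height did not change after the swing.
- **Screw:** resistance held at about 7–8 N, then rose to a steady 13 N (about 1.4 N m against the screw's 0.8 N m). The yellow mark on the head turned about 38–40°. That reading is coarse, because only a few pixels of the mark showed beside the key.
- **Key spring-back:** the key moved back about 13° on release. I put this down to play in the socket and judged the stop by the force.
- **Surroundings:** the bottles, the rack and the look-alike keys appear unmoved in the last scene picture. I checked this by eye and did not measure it.

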